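# Let the mixing drum turn its port up and stand the funnel in it

### The arm

A 7-joint arm with a two-finger parallel gripper is mounted at the origin on the work surface. World frame = base frame: x ahead of the robot, y to its left, z up, the work surface at z = 0. Lengths are in m, angles in rad, forces in N, time in s.
With the tool pointing down it reaches from about 0.4 to 0.9 m from the base axis. Payload 5.6 kg.
Tool frame: the origin (TCP) lies on the centre line of the jaws, within the pads' length; the fingertips stand 14 mm ahead of it and the grasp point (between the pads) lies 5 mm behind it; z points along the fingers, y is the direction in which the jaws open and shut (so a half turn about z gives the same grasp; the last joint's range is limited). The gripper opens to 92 mm and grips with 3 to 60 N. Pads are 20 mm wide; open, the fingers measure 128 mm over their backs; the gripper's body (75 mm by 189 mm) begins 69 mm behind the grasp point.
Start: joints at [1.255, 0.468, -0.012, 1.603, 0.006, 1.071, -0.056], TCP at [0.175, -0.626, 0.203] pointing down, gripper open.
Joint ranges: [-2.53, 2.53], [-0.31, 2.02], [-1.57, 1.55], [0.28, 2.44], [-1.29, 4.43], [0.15, 1.84], [-2.92, 2.92]. Speed limits (rad/s): [2.57, 2.57, 3.14, 3.14, 3.14, 3.14, 3.14].

### API

Orientations are given as a 3x3 rotation matrix whose columns are the frame's x, y, z axes.
In Python, from station import ctrl gives the robot as it stands.
- The arm moves only by the shell command python3 -m pendant 'ROWS' [OPENING]. ROWS is a JSON object of lists of equal length, an entry for each row: "delta_pos": the shift along the tool's x, y, z in cm, a list of three; "roll": the turn about the tool's z in rad. In form: {"delta_pos": [[tx, ty, tz], ...], "roll": [roll, ...]}. A call has 1 to 20 rows; each row is the pose to reach, as a shift and turn from the pose commanded when the call began, along the tool's axes at that moment; what a row does not reach only later rows make up. A row lasts 1/8 s, in which the tool goes at most 62.5 mm and 10.7 degrees, less where a joint would pass 70% of its speed; a pose out of reach is approached as far as the arm can. A call with a gripper value outside its range is refused whole. OPENING is the finger opening in cm, from 0 to 9.19, set as the call begins (- or left out, the last holds). The fingers move at their own pace and stop on an object; the grip force is fixed at half the most. Time passes only in rows, so rows that repeat a pose let the fingers close. It gives the time, the measured TCP pose, the force and the opening at its end, in the units of the state.
- ctrl.state(): the state, without advancing time (a new reading comes with each control period).
- ctrl.grab_frame(name): name is "scene" or "top"; returns a dict with "frame" (420x560x3 uint8, red, green, blue), "fx", "fy", "cx", "cy" (pixels), "origin" and "rotation" of the camera in the world. Camera axes: x right, y up, looking along -z (the intrinsics and any distortion apply to the point x, -y, -z); pixel columns grow to the right and rows downward; lengths in m; the calibration is good to about 2 mm. A picture is of the moment at which its call begins. There is no depth.
- ctrl.job_done(): hands the job in, once; it reports no verdict.
The state is a dict: "time": time; "q": joint angles; "joint_vel": joint speeds; "tau": joint torques, N m; "tool_pos": TCP position; "tcp_rot": TCP orientation; "contact_force": force on the tool from outside, world axes, zero at the start; "ft_torque": the same for the moment, N m; "grip_width": opening from 0.0 (shut) to 1.0 (fully open).
Only numpy, scipy, OpenCV 4.12 (cv2) and the standard library are available. Lean on these libraries where they do the work, as an engineer would, in place of code of your own. Each camera call takes 0.05 s, during which the arm holds its last target.

### The job

Get the spice mixing drum ready for filling: lift it off the wooden V rest, lay it gently on the roller stand and let go, so that its steel weight swings to the bottom and its filling port comes to rest on top. Then take the steel funnel from the shelf and stand it upright in the port, stem fully in, leaving the drum still on the rollers and everything else where it stands.

Things in the scene. Friction and masses are not known exactly. Their poses are not given: they have to be found in the camera images.
- drum: Spice mixing drum, 0.42 to 0.69 kg: two aluminium discs, diameter 80 mm, 18 mm thick, on one axis, 64 mm overall with flat end faces to grip across from above; a white shell (diameter 62, 28 mm wide) between them. Origin at its centre; y is the drum's axis, +z points out through the filling port, -z through the steel weight. Starts in the V rest, port 126 degrees from up.
- port (a point): Centre of the mouth of the drum's filling port, 38 mm from the drum's axis along the drum's +z, midway between the discs. The port is a white collar of 25 mm outer and 19 mm inner diameter, bore 24 mm deep; its mouth lies 2 mm below the discs' edge.
- weight (a point): Centre of the dark steel weight between the drum's discs, 27 mm from the axis along the drum's -z. It puts the centre of mass about 18 mm off the axis. Friction keeps the drum from turning in the V rest; on the rollers it turns by itself and is at rest, weight down, about 3 s after being let go.
- stand: Grey plastic roller stand, fixed: base 130 x 112 x 10 mm (x, y, z). Origin at the centre of the underside, on the counter. Two free-turning axles along its y axis at x = -35 and +35 mm, 34 mm up, each with two rubber balls of 40 mm diameter at y = -23 and +23 mm, which carry the drum's discs. Nothing of it is higher than 54 mm.
- seat (a point): Where the drum's centre is when it lies on the four balls: 82.5 mm straight above the stand's origin, drum axis along the stand's y axis, either way round. Moves with the stand.
- rest: Light wooden V rest with four small rubber studs, fixed, 100 x 44 mm, in which the drum starts, its axis along the rest's y axis and 75 mm above the counter. Origin at the centre of the underside. It is 44 mm long along y, so the drum's end faces overhang it by 10 mm on each side; its arms reach about 60 mm up.
- funnel: Steel funnel, 35 g, 68 mm tall, hanging upright in a shelf slot by its cone. Origin at the stem's lower end (18 mm above the counter), z up along it. Stem diameter 13 mm (10 at its end) up to 24 mm, cone to 46 mm, then a straight band, diameter 48 mm, from 46 to 68 mm: grip there. Seated in the port, the cone rests on the collar, stem end about 27 mm below the mouth.
- shelf: Grey plastic spice shelf, fixed, clamped to the counter's far edge, 70 x 236 x 60 mm. Origin at the centre of the underside. Three square slots of 42 mm in its top board (top at 60 mm) at y = -75, 0 and +75 mm; the funnel and two shakers stand in them in any order.
- shaker0: Empty glass spice shaker with steel cap, 37 mm in diameter, 78 mm tall, standing in a slot of the shelf, its top 88 mm above the counter. Origin at its foot. A bystander.
- shaker1: The other glass spice shaker, the same. A bystander.
- cup: White ceramic soup cup, 84 mm across the rim, 62 mm tall, on the counter. Origin at its foot. A bystander.
- bento: Red two-tier bento box with dark lid and a steel pair of chopsticks lying on it, 174 x 104 x 100 mm, on the counter. Origin at the centre of its underside. A bystander.
Mind the look-alikes: they are no part of the job. Leave any orange or turquoise look-alike of the drum alone.

How it is judged:
By the outcome, as a careful person would: the job done as asked, in the order asked, and still so for the second after the job is handed in, with the robot touching nothing.
It also fails if it takes over 64 s, if anything falls off the work surface, if the arm or the gripper's body presses on something with over 40 N, if the wrist force passes 120 N, or if a joint passes its speed limit or range.

## Working session

There is one attempt and no reset: what is moved stays moved. The work goes in short steps, Python scripts to look and compute and a shell command to move; the robot and the scene stay as the last step left them, time stands still between calls to the robot, and variables do not carry over. Pictures are saved under pics/ and viewed, and the job is handed in when it is done.

```bash
ls; mkdir -p pics
python3 - <<'E'
from station import ctrl
import cv2,numpy as np
s=ctrl.state()
for k,v in s.items(): print(k,np.round(v,4).tolist())
for n in("scene","top"):
    d=ctrl.grab_frame(n); cv2.imwrite(f"pics/{n}0.png",d["frame"][:,:,::-1])
    print(n,{k:np.round(v,4).tolist() for k,v in d.items() if k!="frame"})
E
```

```text
pics
time 0.0
q [1.255, 0.4684, -0.0116, 1.6036, 0.006, 1.0714, -0.0563]
joint_vel [0.0003, -0.0003, -0.0007, -0.0007, -0.0012, -0.0011, -0.0]
tau [0.0005, -52.0573, -0.0125, -24.3748, -0.0566, 0.0173, 0.0002]
tool_pos [0.1749, -0.6254, 0.2022]
tcp_rot [[0.963, 0.2693, -0.0006], [0.2693, -0.963, 0.0017], [-0.0001, -0.0018, -1.0]]
contact_force [-0.3647, -0.8943, -0.3349]
ft_torque [-0.0156, 0.0403, 0.0031]
grip_width 0.9997
scene {'fx': 430.1252, 'fy': 430.1252, 'cx': 289.5039, 'cy': 204.8509, 'origin': [1.025, 0.3717, 0.8053], 'rotation': [[-0.6215, -0.587, 0.5188], [0.7834, -0.4612, 0.4167], [-0.0054, 0.6654, 0.7465]]}
top {'fx': 450.5979, 'fy': 450.5979, 'cx': 280.7646, 'cy': 201.1564, 'origin': [0.3986, -0.0336, 1.4162], 'rotation': [[-0.0286, 0.9948, -0.0977], [-0.9996, -0.0292, -0.0044], [-0.0072, 0.0975, 0.9952]]}
```

View pics/scene0.png

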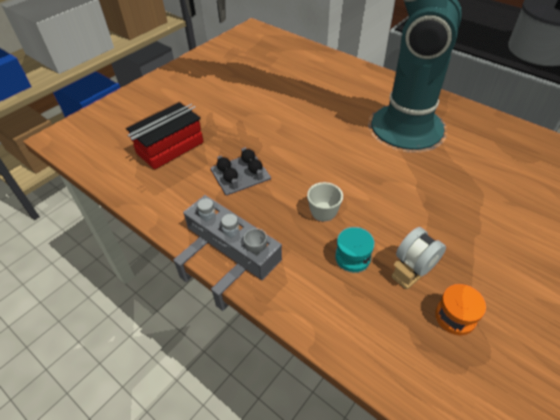

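View pics/top0.png

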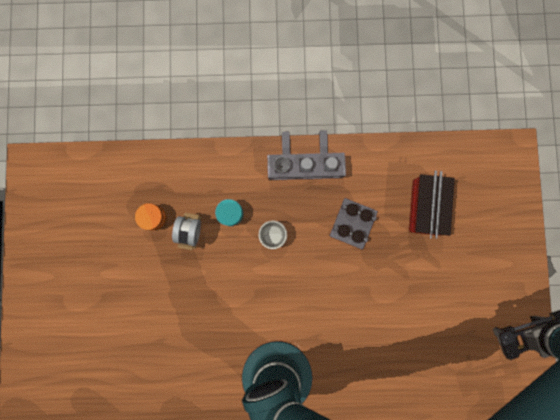

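The top view shows the drum at about (187,230), the stand at (354,223) and the funnel at (283,164). The look-alikes are orange at (149,216) and turquoise at (229,212). Next I'll enlarge these areas.

```bash
cat > h.py <<'E'
import numpy as np,cv2
from station import ctrl
def grab(n):
    d=ctrl.grab_frame(n); d["rotation"]=np.array(d["rotation"]); d["origin"]=np.array(d["origin"]); return d
def ray(d,u,v):
    r=np.array([(u-d["cx"])/d["fx"],-(v-d["cy"])/d["fy"],-1.0]); return d["rotation"]@r
def onz(d,u,v,z):
    r=ray(d,u,v); o=d["origin"]; return o+r*(z-o[2])/r[2]
def proj(d,P):
    p=d["rotation"].T@(np.array(P)-d["origin"]); return d["cx"]+d["fx"]*p[0]/-p[2], d["cy"]-d["fy"]*p[1]/-p[2]
def crop(d,x0,y0,w,h,k,name):
    c=d["frame"][y0:y0+h,x0:x0+w,::-1]; cv2.imwrite("pics/"+name,cv2.resize(c,None,fx=k,fy=k,interpolation=cv2.INTER_CUBIC))
E
python3 - <<'E'
from h import *
t=grab("top");s=grab("scene")
print([k for k in t])
a=lambda d,x,y,w,h,k:cv2.resize(d["frame"][y:y+h,x:x+w,::-1],None,fx=k,fy=k,interpolation=cv2.INTER_CUBIC)
A=a(t,130,190,80,60,5);B=a(t,320,190,80,60,5);C=a(t,260,140,80,60,5);D=a(s,380,210,80,60,5)
cv2.imwrite("pics/c0.png",np.vstack([np.hstack([A,B]),np.hstack([C,D])]))
A=a(s,380,215,80,90,5);B=a(s,200,140,80,60,5);C=a(s,230,215,80,60,5)
cv2.imwrite("pics/c1.png",np.hstack([A[:300],B]));cv2.imwrite("pics/c2.png",C)
E
```

```text
['frame', 'fx', 'fy', 'cx', 'cy', 'origin', 'rotation']
```

View pics/c0.png

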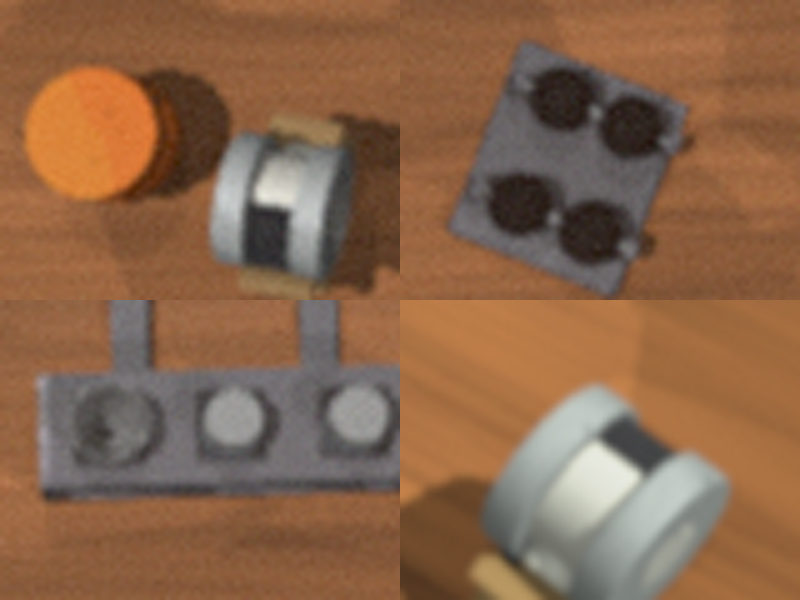

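View pics/c1.png

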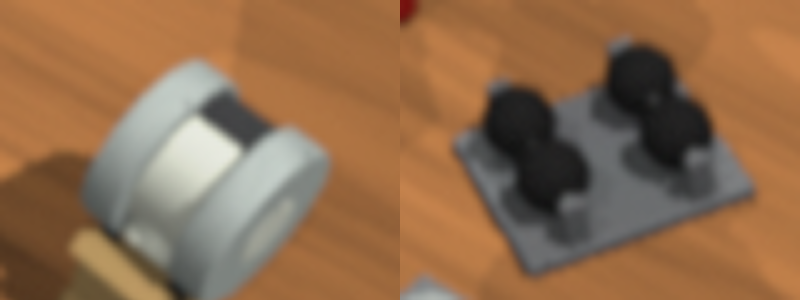

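View pics/c2.png

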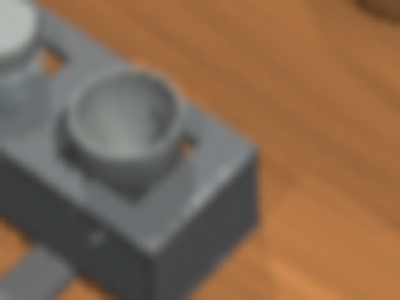

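Run:
```python
from h import *
t=grab("top");s=grab("scene")
def comps(d,x,y,w,h,f,amin=15):
    hsv=cv2.cvtColor(d["frame"],cv2.COLOR_RGB2HSV).astype(int); m=np.zeros(hsv.shape[:2],np.uint8)
    m[y:y+h,x:x+w]=f(hsv)[y:y+h,x:x+w]
    n,l,st,c=cv2.connectedComponentsWithStats(m,connectivity=4)
    return [(st[i].tolist(),np.round(c[i],2).tolist(),(l==i)) for i in range(1,n) if st[i][4]>=amin]
dark=lambda a:(a[...,2]<55)
for d,r,n in((t,(325,190,60,65),"top"),(s,(205,140,75,60),"scene")):
    for a in comps(d,*r,dark): print(n,"dark",a[:2], onz(d,*a[1],.034).round(4))
# stand rectangle: grey
grey=lambda a:(a[...,1]<75)
for d,r,n,z in((t,(325,190,60,65),"top",.01),(t,(165,200,50,60),"drum",.075),(t,(262,130,90,55),"shelf",.06),(s,(385,215,70,70),"sdrum",.075)):
    for a in comps(d,*r,grey,60):
        c=max(cv2.findContours(a[2].astype(np.uint8),0,2)[0],key=cv2.contourArea)
        R=cv2.minAreaRect(c); print(n,a[:2],R,onz(d,*R[0],z).round(4), [onz(d,*p,z)[:2].round(4).tolist() for p in cv2.boxPoints(R)])
# wood of rest
for d,r,n in((t,(170,205,45,50),"top"),):
    for a in comps(d,*r,lambda a:(a[...,0]>14)&(a[...,0]<26)&(a[...,1]>75)&(a[...,2]>90),8): print("rest",a[:2],onz(d,*a[1],.06).round(4))
```

```text
top dark ([346, 204, 13, 12, 113], [352.08, 209.18]) [ 0.5031 -0.2459  0.034 ]
top dark ([360, 210, 13, 11, 108], [365.93, 215.04]) [ 0.4838 -0.2875  0.034 ]
top dark ([338, 225, 12, 12, 106], [343.63, 230.29]) [ 0.4391 -0.2172  0.034 ]
top dark ([352, 230, 12, 12, 108], [357.61, 235.8]) [ 0.4211 -0.2591  0.034 ]
scene dark ([241, 150, 21, 26, 304], [250.59, 161.58]) [ 0.4326 -0.2348  0.034 ]
scene dark ([217, 158, 21, 26, 314], [226.32, 169.97]) [ 0.4953 -0.2629  0.034 ]
top ([330, 198, 47, 51, 1120], [352.78, 223.5]) ((353.5639343261719, 223.5032958984375), (37.047264099121094, 41.25810241699219), 21.370624542236328) [ 0.46   -0.2522  0.01  ] [[0.4235, -0.1736], [0.5422, -0.2253], [0.4967, -0.3312], [0.3788, -0.2787]]
drum ([172, 217, 29, 29, 684], [185.88, 230.61]) ((185.739990234375, 230.81997680664062), (27.152902603149414, 26.870058059692383), 8.130102157592773) [0.4499 0.2576 0.075 ] [[0.4174, 0.3035], [0.4962, 0.2917], [0.4824, 0.2115], [0.4038, 0.2237]]
shelf ([262, 130, 90, 50, 2681], [305.38, 157.82]) ((306.5, 154.5), (49.0, 89.0), 90.0) [ 0.6725 -0.1103  0.06  ] [[0.753, 0.0238], [0.7447, -0.2493], [0.593, -0.2426], [0.601, 0.0275]]
sdrum ([396, 227, 50, 49, 1474], [419.99, 251.07]) ((419.9705810546875, 250.61761474609375), (40.674461364746094, 40.4575309753418), 40.60129928588867) [0.45   0.2557 0.075 ] [[0.4914, 0.2119], [0.3835, 0.2163], [0.4084, 0.2999], [0.5097, 0.2911]]
rest ([184, 213, 15, 6, 68], [190.85, 215.63]) [0.4958 0.245  0.06  ]
rest ([178, 243, 17, 7, 74], [185.57, 246.24]) [0.4043 0.2617 0.06  ]
```

```bash
cat >> h.py <<'E'
def plan(pts, yaw=None):
    """world TCP points -> tool-frame shift in cm; yaw = desired tool y heading deg -> roll"""
    st=ctrl.state(); R=np.array(st["tcp_rot"]); p=np.array(st["tool_pos"])
    for q in pts: print(q,"->",(R.T@(np.array(q)-p)*100).round(2).tolist())
    if yaw is not None:
        cur=np.degrees(np.arctan2(R[1,1],R[0,1])); print("roll",round(np.radians((cur-yaw+180)%360-180),3),"cur",cur.round(2))
    print("t",st["time"],"F",np.round(st["contact_force"],2),"grip",st["grip_width"],"p",p.round(4))
E
python3 - <<'E'
from h import *
plan([(.3,-.55,.22),(.5,-.35,.22),(.54,-.1,.22),(.52,.1,.22),(.45,.254,.2),(.45,.254,.07)],-99.5)
t=grab("top");s=grab("scene")
# drum corner triangulation: shell/weight boundary corners, px
def tri(a,b):
    ra=ray(t,*a);ra/=np.linalg.norm(ra);rb=ray(s,*b);rb/=np.linalg.norm(rb)
    A=np.stack([ra,-rb],1);k=np.linalg.lstsq(A,s["origin"]-t["origin"],rcond=None)[0]
    P=t["origin"]+ra*k[0];Q=s["origin"]+rb*k[1];return ((P+Q)/2).round(4),np.linalg.norm(P-Q).round(4)
L=tri((130+252/5-.4,190+205/5-.4),(380+245/5-.4,215+150/5-.4));Rr=tri((130+294/5-.4,190+207/5-.4),(380+205/5-.4,215+112/5-.4))
print(L,Rr)
L=tri((130+252/5-.4,190+205/5-.4),(380+205/5-.4,215+112/5-.4));Rr=tri((130+294/5-.4,190+207/5-.4),(380+245/5-.4,215+150/5-.4))
print(L,Rr)
for d in(t,s): print(proj(d,(.45,.254,.075)))
E
```

```text
(0.3, -0.55, 0.22) -> [14.08, -3.94, -1.71]
(0.5, -0.35, 0.22) -> [38.73, -17.81, -1.71]
(0.54, -0.1, 0.22) -> [49.31, -40.81, -1.7]
(0.52, 0.1, 0.22) -> [52.77, -60.61, -1.68]
(0.45, 0.254, 0.2) -> [50.18, -77.32, 0.33]
(0.45, 0.254, 0.07) -> [50.18, -77.32, 13.33]
roll 0.439 cur -74.38
t 0.3 F [ 0.3   0.22 -0.94] grip 0.9973539619982612 p [ 0.175  -0.6258  0.2029]
(array([0.4499, 0.2675, 0.1056]), np.float64(0.0003)) (array([0.4469, 0.2446, 0.1094]), np.float64(0.0046))
(array([0.4525, 0.256 , 0.1232]), np.float64(0.0163)) (array([0.4445, 0.256 , 0.0922]), np.float64(0.0212))
(np.float64(186.94108297436242), np.float64(230.73894801248176))
(np.float64(419.20497736999755), np.float64(250.19151886815902))
```

```bash
python3 -m pendant '{"delta_pos": [[4,-1,-0.5],[9,-2.5,-1.2],[14,-4,-1.7],[19,-6.5,-1.7],[24,-9,-1.7],[29,-12,-1.7],[34,-15,-1.7],[38.5,-18.5,-1.7],[41.5,-23,-1.7],[44,-28,-1.7],[46,-33,-1.7],[48,-38,-1.7],[49.5,-43,-1.7],[50.5,-48,-1.7],[51.5,-53,-1.7],[52,-58,-1.7],[52,-63,-1.7],[51.5,-68,-1],[51,-73,0],[50.2,-77.3,0]], "roll": [0,0,0,0,0.03,0.06,0.09,0.12,0.15,0.18,0.21,0.24,0.27,0.3,0.33,0.36,0.39,0.42,0.439,0.439]}' 9.19
python3 - <<'E'
from h import *
plan([(.45,.255,.2),(.45,.255,.07)],-99.5)
E
```

```text
time: 2.9
tool_pos: [0.4491, 0.2552, 0.2027]
tcp_rot: [[0.986, -0.165, -0.001], [-0.165, -0.986, -0.0], [-0.001, 0.0, -1.0]]
contact_force: [0.2, 0.1, -0.7]
grip_width: 1.003
(0.45, 0.255, 0.2) -> [0.09, 0.01, 0.27]
(0.45, 0.255, 0.07) -> [0.1, 0.0, 13.27]
roll 0.0 cur -99.49
t 2.9 F [ 0.19  0.13 -0.69] grip 1.003030959635303 p [0.4491 0.2552 0.2027]
```

```bash
python3 -m pendant '{"delta_pos": [[0.1,0,3],[0.1,0,6],[0.1,0,7],[0.1,0,7]], "roll": [0,0,0,0]}'
python3 - <<'E'
from h import *
d=grab("scene");crop(d,330,170,150,110,5,"a1.png");
d=grab("top");crop(d,120,180,120,90,5,"a2.png");
E
```

```text
time: 3.4
tool_pos: [0.4513, 0.2534, 0.1331]
tcp_rot: [[0.986, -0.166, -0.001], [-0.166, -0.986, -0.0], [-0.001, 0.0, -1.0]]
contact_force: [0.3, -0.3, -0.0]
grip_width: 1.003
```

View pics/a1.png

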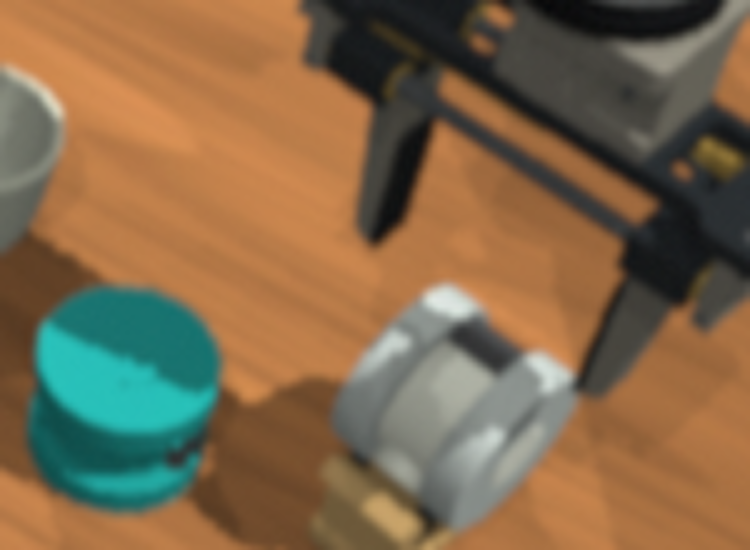

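View pics/a2.png

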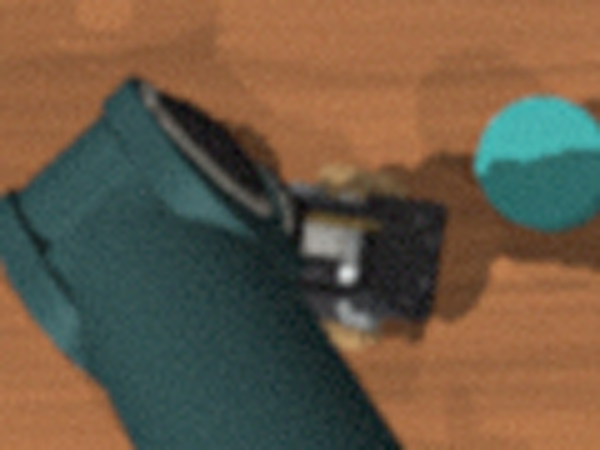

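The open fingers hang centred over the drum's ends: scene crop tips at (375,240) and (595,390), drum at (455,400), clear of the turquoise drum. I'll descend and grip.

```bash
python3 -m pendant '{"delta_pos": [[0,0,2],[0,0,4],[0,0,5.2],[0,0,6.2],[0,0,6.2],[0,0,6.2]], "roll": [0,0,0,0,0,0]}'
python3 -m pendant '{"delta_pos": [[0,0,0],[0,0,0],[0,0,0],[0,0,0],[0,0,0],[0,0,0]], "roll": [0,0,0,0,0,0]}' 4
```

```text
time: 4.25
tool_pos: [0.4517, 0.2538, 0.0717]
tcp_rot: [[0.986, -0.165, 0.001], [-0.165, -0.986, 0.0], [0.001, -0.001, -1.0]]
contact_force: [1.8, 0.3, -0.2]
grip_width: 0.998
time: 5.0
tool_pos: [0.4517, 0.2546, 0.0717]
tcp_rot: [[0.986, -0.165, 0.001], [-0.165, -0.986, 0.002], [0.001, -0.002, -1.0]]
contact_force: [-0.5, 3.8, 3.9]
grip_width: 0.699
```

```bash
python3 -m pendant '{"delta_pos": [[0,0,-0.5],[0,0,-1.5],[0,0,-3],[0,0,-5],[0,0,-8],[0,0,-11],[0,0,-11],[0,0,-11]], "roll": [0,0,0,0,0,0,0,0]}'
python3 - <<'E'
from h import *
plan([(.48,.1,.19),(.52,0,.19),(.52,-.1,.19),(.48,-.2,.19),(.4625,-.2512,.17)],-114.1)
d=grab("scene");crop(d,330,150,150,110,5,"b1.png");
E
```

```text
time: 6.0
tool_pos: [0.4506, 0.2527, 0.1803]
tcp_rot: [[0.986, -0.166, -0.001], [-0.166, -0.986, -0.001], [-0.001, 0.001, -1.0]]
contact_force: [-0.1, -0.3, -6.2]
grip_width: 0.695
(0.48, 0.1, 0.19) -> [5.43, 14.57, -0.95]
(0.52, 0, 0.19) -> [11.03, 23.77, -0.95]
(0.52, -0.1, 0.19) -> [12.69, 33.63, -0.94]
(0.48, -0.2, 0.19) -> [10.4, 44.16, -0.92]
(0.4625, -0.2512, 0.17) -> [9.53, 49.5, 1.09]
roll 0.254 cur -99.54
t 6.0 F [-0.14 -0.28 -6.24] grip 0.6946801847704764 p [0.4506 0.2527 0.1803]
```

View pics/b1.png

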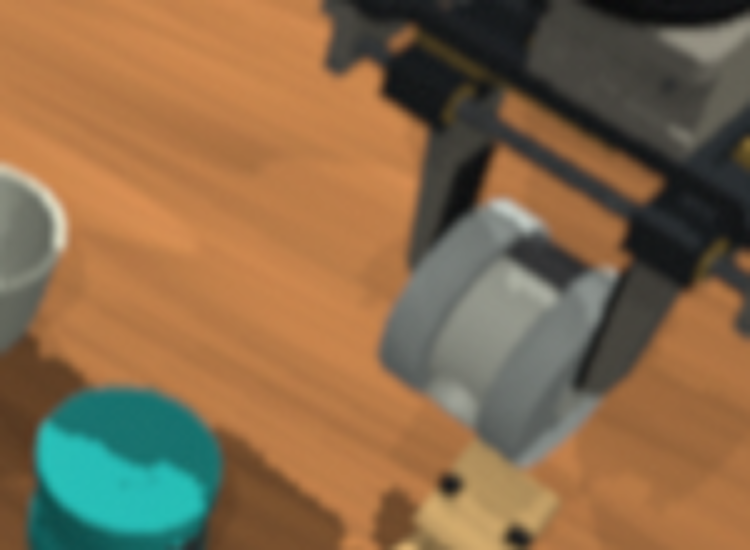

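The drum is held level and clear of the V rest: crop centre about (505,335). The measured lift force is about 6 N. I'll check the drum's offset in the grip.

Run:
```python
from h import *
d=grab("scene");p=(.4506,.2527,.185)
R=np.array(ctrl.state()["tcp_rot"])
P=lambda q:((np.array(proj(d,q))-[330,150]+.4)*5).round(0)
print("centre",P(p))
for dx in(-.04,0,.04):
  for dy in (-.032,.032): print(dx,dy,P(np.array(p)+R@[dx,dy,0]))
for dy in (-.032,.032): print("top",P(np.array(p)+R@[0,dy,-.04]),"bot",P(np.array(p)+R@[0,dy,.04]))
```

```text
centre [508. 331.]
-0.04 -0.032 [642. 324.]
-0.04 0.032 [501. 232.]
0 -0.032 [580. 380.]
0 0.032 [439. 284.]
0.04 -0.032 [516. 438.]
0.04 0.032 [374. 338.]
top [610. 309.] bot [553. 445.]
top [462. 213.] bot [417. 350.]
```

```bash
python3 -m pendant '{"delta_pos": [[0.7,2,-0.9],[2,5,-0.9],[3.5,9,-0.9],[5,13,-0.9],[7,17,-0.9],[9,21,-0.9],[10.5,25,-0.9],[11.5,29,-0.9],[12,33,-0.9],[12,37,-0.9],[11.3,41,-0.9],[10.5,44.5,-0.5],[10,47,0],[9.6,48.7,0.5],[9.5,49.5,1],[9.5,49.5,1],[9.5,49.5,1],[9.5,49.5,1]], "roll": [0,0.02,0.04,0.06,0.08,0.1,0.12,0.14,0.16,0.18,0.2,0.22,0.24,0.254,0.254,0.254,0.254,0.254]}'
python3 - <<'E'
from h import *
plan([(.4625,-.2512,.17),(.4625,-.2512,.0775)],-114.1)
d=grab("scene");crop(d,170,80,150,110,5,"b2.png");
P=lambda q:((np.array(proj(d,q))-[170,80]+.4)*5).round(0)
print(P((.4625,-.2512,.034)))
E
```

```text
time: 8.35
tool_pos: [0.4637, -0.2495, 0.1714]
tcp_rot: [[0.914, -0.407, 0.001], [-0.407, -0.914, 0.0], [0.0, -0.0, -1.0]]
contact_force: [-1.0, -0.4, -6.2]
grip_width: 0.701
(0.4625, -0.2512, 0.17) -> [-0.04, 0.2, 0.14]
(0.4625, -0.2512, 0.0775) -> [-0.04, 0.2, 9.39]
roll 0.002 cur -113.99
t 8.35 F [-1.04 -0.39 -6.22] grip 0.7009206276786443 p [ 0.4637 -0.2495  0.1714]
[343. 427.]
```

View pics/b2.png

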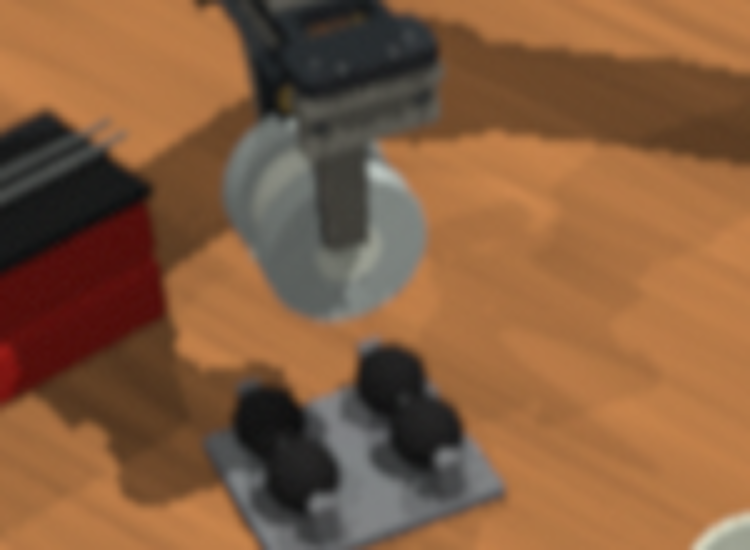

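The drum hangs over the stand: ball centres in the crop are near (392,375), (427,430), (270,418) and (303,472). I'll lower gently.

```bash
python3 -m pendant '{"delta_pos": [[0,0.1,2],[0,0.1,4.5],[0,0.1,6.5],[0,0.1,7.8],[0,0.1,8.4],[0,0.1,8.6],[0,0.1,8.6],[0,0.1,8.6]], "roll": [0,0,0,0,0,0,0,0]}'
python3 -m pendant '{"delta_pos": [[0,0,0.2],[0,0,0.4],[0,0,0.5],[0,0,0.5],[0,0,0.5]], "roll": [0,0,0,0,0]}'
python3 - <<'E'
from h import *
d=grab("scene");crop(d,170,80,150,110,5,"b3.png");
E
```

```text
time: 9.4
tool_pos: [0.4631, -0.2515, 0.0858]
tcp_rot: [[0.913, -0.408, 0.001], [-0.408, -0.913, -0.001], [0.001, 0.0, -1.0]]
contact_force: [0.4, -0.2, -5.6]
grip_width: 0.696
time: 10.02
tool_pos: [0.4632, -0.2515, 0.0805]
tcp_rot: [[0.913, -0.408, 0.001], [-0.408, -0.913, -0.001], [0.001, 0.0, -1.0]]
contact_force: [1.8, -1.1, -3.0]
grip_width: 0.699
```

View pics/b3.png

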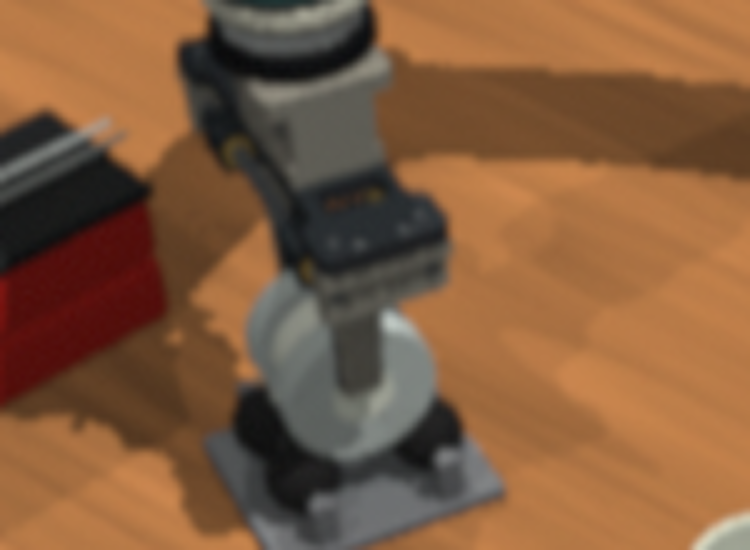

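```bash
python3 -m pendant '{"delta_pos": [[0.05,0,0.05],[0.1,0,0.1],[0.1,0,0.15],[0.1,0,0.15]], "roll": [0,0,0,0]}'
```

```text
time: 10.58
tool_pos: [0.4637, -0.2518, 0.0798]
tcp_rot: [[0.913, -0.407, 0.0], [-0.407, -0.913, -0.0], [0.0, 0.0, -1.0]]
contact_force: [-1.7, 0.9, 7.7]
grip_width: 0.699
```

```bash
python3 -m pendant '{"delta_pos": [[-0.03,0,-0.04],[-0.03,0,-0.04]], "roll": [0,0]}'
python3 -m pendant '{"delta_pos": [[0,0,0],[0,0,0],[0,0,0],[0,0,0]], "roll": [0,0,0,0]}' 9.19
python3 -m pendant '{"delta_pos": [[0,0,-2],[0,0,-6],[0,0,-11],[0,0,-15],[0,0,-17],[0,0,-17]], "roll": [0,0,0,0,0,0]}'
python3 - <<'E'
from h import *
d=grab("scene");crop(d,170,100,150,110,5,"b4.png")
t=grab("top");crop(t,240,120,150,110,5,"b5.png")
E
```

```text
time: 10.82
tool_pos: [0.4636, -0.2518, 0.0798]
tcp_rot: [[0.913, -0.408, 0.001], [-0.408, -0.913, -0.0], [0.001, 0.0, -1.0]]
contact_force: [-2.1, 0.7, 5.9]
grip_width: 0.697
time: 11.32
tool_pos: [0.4632, -0.2515, 0.0789]
tcp_rot: [[0.913, -0.408, -0.0], [-0.408, -0.913, 0.0], [-0.0, -0.0, -1.0]]
contact_force: [0.3, -0.2, 0.3]
grip_width: 1.0
time: 12.08
tool_pos: [0.4641, -0.252, 0.2505]
tcp_rot: [[0.913, -0.408, 0.003], [-0.408, -0.913, -0.002], [0.003, 0.0, -1.0]]
contact_force: [1.0, -0.1, 0.3]
grip_width: 0.998
```

View pics/b4.png

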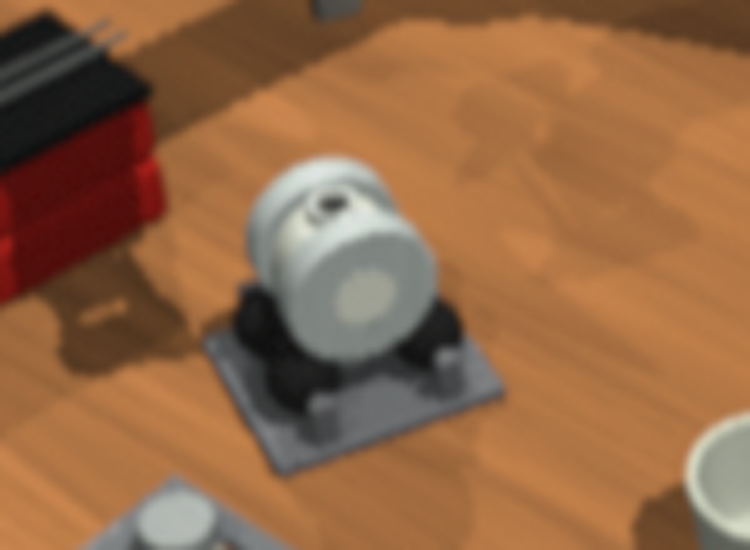

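View pics/b5.png

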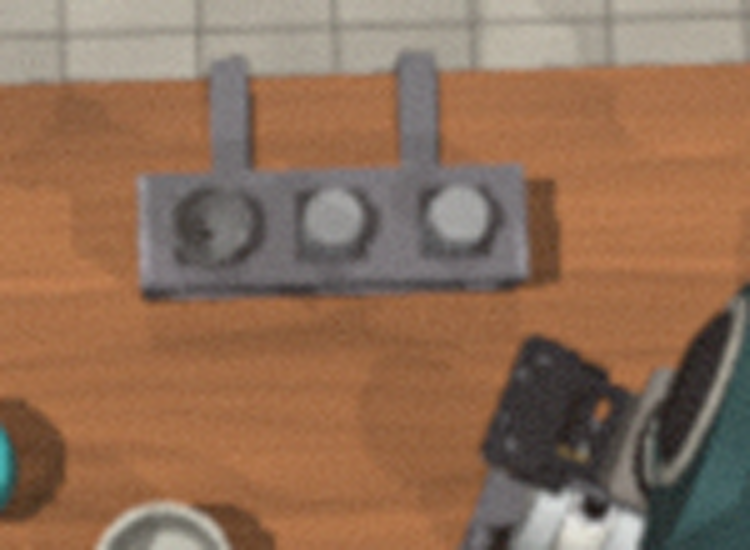

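The port has swung to near the top (scene crop (325,205)). The funnel is in the leftmost slot in the top view, crop (218,226). I'll measure it.

Run:
```python
from h import *
t=grab("top");s=grab("scene")
g=lambda x,y:(240+x/5-.4,120+y/5-.4)
print("rim",onz(t,*g(218,226),.086).round(4))
for p in((140,177),(525,167),(527,275),(145,290)): print("corner",onz(t,*g(*p),.06).round(4))
for p in((332,217),(460,212)): print("cap",onz(t,*g(*p),.088).round(4))
print("scene rim",onz(s,230+126/5-.4,215+115/5-.4,.086).round(4))
# Hough on upscaled crops
for d,(x,y,w,h),n in((t,(262,145,45,40),"t"),):
    c=cv2.resize(cv2.cvtColor(d["frame"][y:y+h,x:x+w],cv2.COLOR_RGB2GRAY),None,fx=8,fy=8,interpolation=cv2.INTER_CUBIC)
    H=cv2.HoughCircles(cv2.GaussianBlur(c,(0,0),3),cv2.HOUGH_GRADIENT,1,40,param1=60,param2=15,minRadius=50,maxRadius=80)
    if H is not None:
        for q in H[0][:4]: print(q, onz(d,x+q[0]/8-.44,y+q[1]/8-.44,.086).round(4), "r mm", q[2]/8/450.6*1330)
crop(s,225,215,75,55,10,"f1.png");crop(t,260,140,75,55,10,"f2.png")
```

```text
rim [ 0.6381 -0.0381  0.086 ]
corner [0.6745 0.0086 0.06  ]
corner [ 0.6737 -0.2266  0.06  ]
corner [ 0.607 -0.225  0.06 ]
corner [0.6047 0.0073 0.06  ]
cap [ 0.6412 -0.1063  0.088 ]
cap [ 0.6419 -0.1827  0.088 ]
scene rim [ 0.6423 -0.0299  0.086 ]
```

View pics/f1.png

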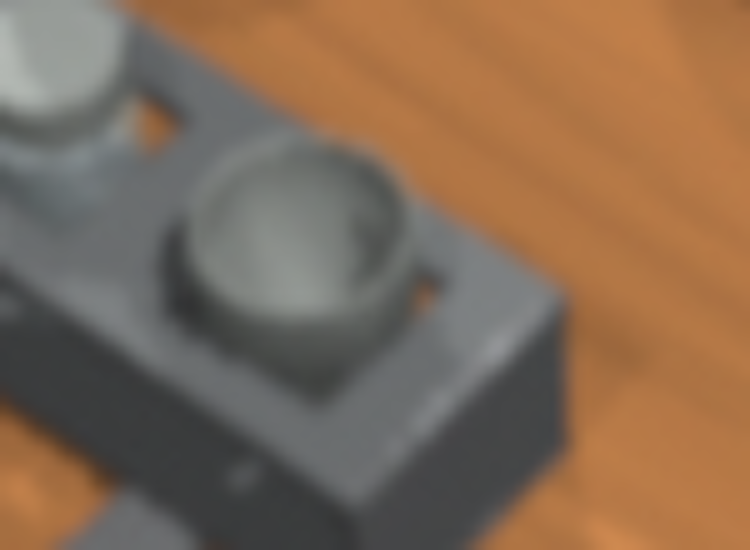

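View pics/f2.png

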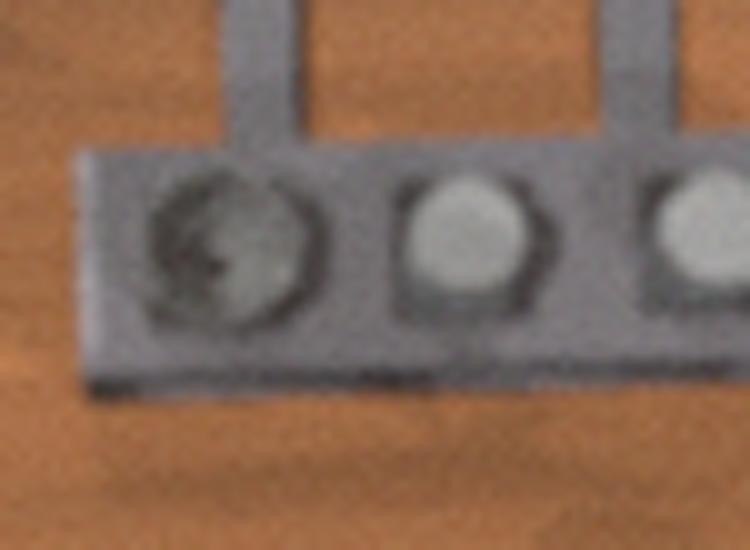

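Run:
```python
from h import *
plan([(.64,-.034,.2),(.64,-.034,.08)],0)
```

```text
(0.64, -0.034, 0.2) -> [7.35, -27.07, 4.74]
(0.64, -0.034, 0.08) -> [7.38, -27.07, 16.74]
roll -1.991 cur -114.08
t 12.275 F [-0.11  0.16 -0.38] grip 0.99913291170445 p [ 0.4625 -0.2512  0.2476]
```

```bash
python3 -m pendant '{"delta_pos": [[0.5,-2,0],[1,-4,0],[1.5,-6,0],[2,-8,0],[2.7,-10,0],[3.3,-12,0],[3.9,-14,0],[4.5,-16,0],[5,-18,1],[5.6,-20,2],[6.1,-22,3],[6.6,-24,4],[7,-26,4.7],[7.4,-27.1,4.7],[7.4,-27.1,4.7],[7.4,-27.1,4.7]], "roll": [-0.1,-0.25,-0.4,-0.55,-0.7,-0.86,-1.02,-1.18,-1.34,-1.5,-1.65,-1.8,-1.92,-1.991,-1.991,-1.991]}' 7
python3 - <<'E'
from h import *
plan([(.64,-.034,.08)],0)
d=grab("scene");crop(d,170,100,150,110,5,"g1.png")
t=grab("top");crop(t,260,130,150,110,5,"g2.png")
E
```

```text
time: 14.28
tool_pos: [0.6409, -0.035, 0.2012]
tcp_rot: [[0.002, 1.0, -0.001], [1.0, -0.002, -0.0], [-0.0, -0.001, -1.0]]
contact_force: [0.8, -0.1, -0.6]
grip_width: 0.762
(0.64, -0.034, 0.08) -> [0.1, -0.07, 12.12]
roll -0.002 cur -0.1
t 14.275 F [ 0.77 -0.05 -0.63] grip 0.7624810152240445 p [ 0.6409 -0.035   0.2012]
```

View pics/g1.png

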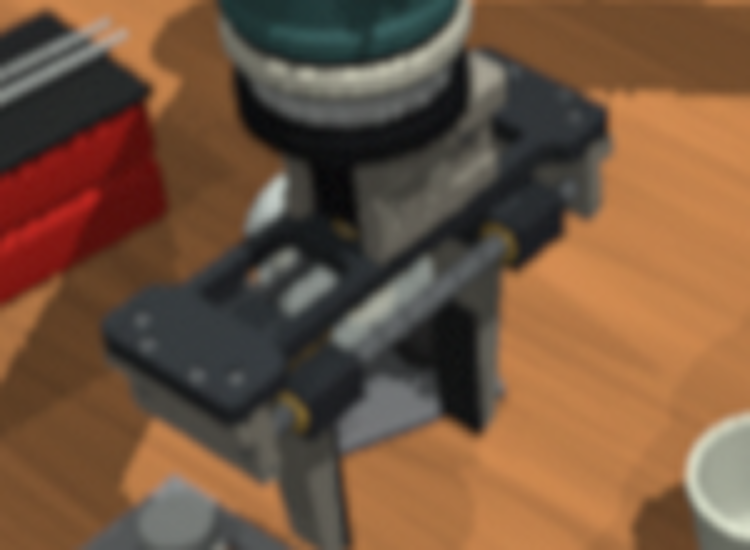

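View pics/g2.png

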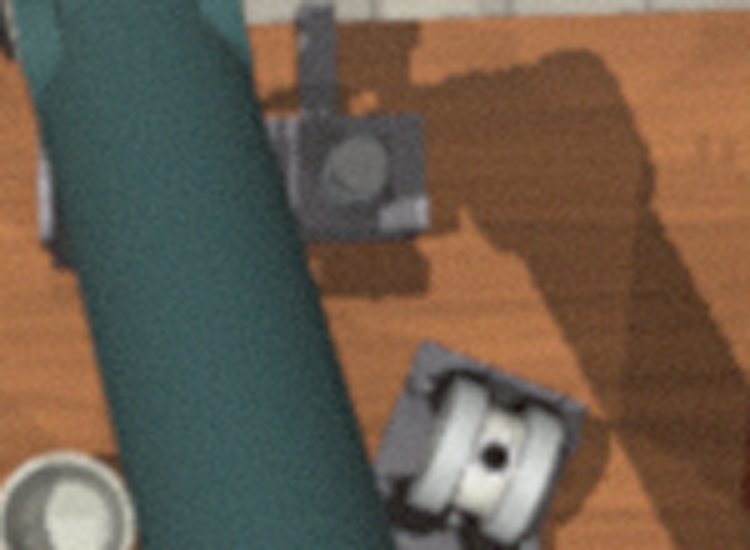

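```bash
python3 -m pendant '{"delta_pos": [[0.05,-0.05,3],[0.05,-0.05,6],[0.05,-0.05,9],[0.05,-0.05,10.8],[0.05,-0.05,11.8],[0.05,-0.05,11.8],[0.05,-0.05,11.8]], "roll": [0,0,0,0,0,0,0]}'
python3 - <<'E'
from h import *
d=grab("scene");crop(d,180,150,150,110,5,"g3.png")
E
```

```text
time: 15.25
tool_pos: [0.6417, -0.0338, 0.0851]
tcp_rot: [[0.0, 1.0, 0.002], [1.0, -0.0, -0.0], [-0.0, 0.002, -1.0]]
contact_force: [0.3, 0.6, 0.5]
grip_width: 0.761
```

View pics/g3.png

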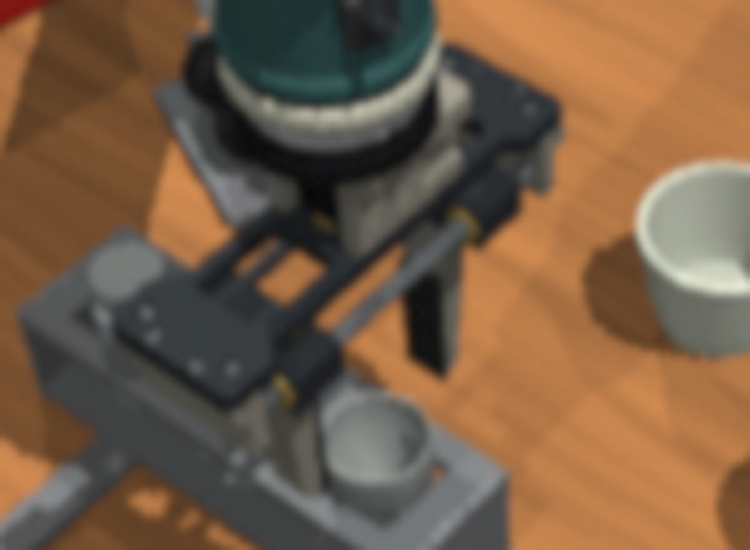

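Run:
```python
from h import *
d=grab("scene");st=ctrl.state();p=np.array(st["tool_pos"]);R=np.array(st["tcp_rot"])
P=lambda q:((np.array(proj(d,q))-[180,150]+.4)*5).round(0)
tip=p+R@[0,0,.014];print("tip mid",P(tip),tip)
for x in(-.01,.01):
  for y in(-.053,-.035,.035,.053): print(x,y,P(tip+R@[x,y,0]))
print("rim pred",P((.64,-.034,.086)),P((.664,-.034,.086)),P((.616,-.034,.086)),P((.64,-.01,.086)),P((.64,-.058,.086)))
crop(d,230,205,60,55,12,"g4.png")
Q=lambda q:((np.array(proj(d,q))-[230,205]+.46)*12).round(0)
print("big: rim c",Q((.64,-.034,.086)),"tipmid",Q(tip),[Q(tip+R@[x,y,0]).tolist() for x in(-.01,.01) for y in (-.035,.035)])
```

```text
tip mid [372. 456.] [ 0.6416701  -0.03386623  0.0711278 ]
-0.01 -0.053 [435. 369.]
-0.01 -0.035 [408. 394.]
-0.01 0.035 [299. 496.]
-0.01 0.053 [269. 524.]
0.01 -0.053 [470. 391.]
0.01 -0.035 [443. 416.]
0.01 0.035 [334. 521.]
0.01 0.053 [305. 549.]
rim pred [372. 432.] [334. 468.] [410. 397.] [415. 460.] [330. 404.]
big: rim c [294. 377.] tipmid [294. 434.] [[381.0, 286.0], [118.0, 532.0], [465.0, 340.0], [203.0, 590.0]]
```

View pics/g4.png

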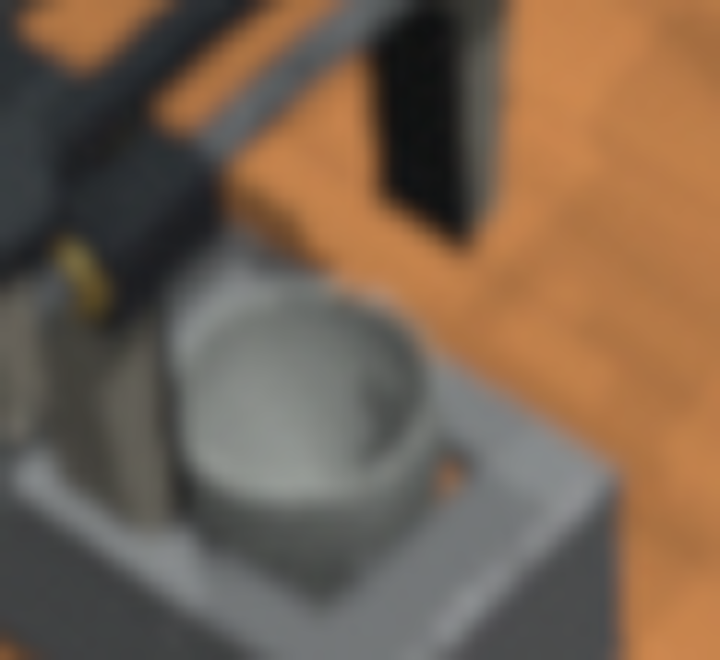

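Run:
```python
from h import *
d=grab("scene");p=np.array([.4513,.2534,.1331]);R=np.array([[0.986, -0.166, -0.001], [-0.166, -0.986, -0.0], [-0.001, 0.0, -1.0]])
P=lambda q:((np.array(proj(d,q))-[330,170]+.4)*5).round(0)
for z in(0,.014):
 for y in(-.046,.046): print("a1",z,y,[P(p+R@[x,y,z]).tolist() for x in(-.01,.01)])
p=np.array([.4506,.2527,.1803])
P=lambda q:((np.array(proj(d,q))-[330,150]+.4)*5).round(0)
for z in(0,.014):
 for y in(-.032,.032): print("b1",z,y,[P(p+R@[x,y,z]).tolist() for x in(-.01,.01)])
st=ctrl.state();print(st["q"],st["tool_pos"],st["time"])
```

```text
a1 0 -0.046 [[592.0, 374.0], [561.0, 402.0]]
a1 0 0.046 [[399.0, 239.0], [368.0, 264.0]]
a1 0.014 -0.046 [[582.0, 395.0], [552.0, 424.0]]
a1 0.014 0.046 [[392.0, 261.0], [362.0, 286.0]]
b1 0 -0.032 [[593.0, 374.0], [561.0, 402.0]]
b1 0 0.032 [[452.0, 279.0], [420.0, 305.0]]
b1 0.014 -0.032 [[583.0, 397.0], [552.0, 425.0]]
b1 0.014 0.032 [[444.0, 303.0], [413.0, 329.0]]
[ 0.31423708  0.63708    -0.43791525  1.68792197  0.331193    0.88916843
 -0.25880128] [ 0.64150912 -0.0338727   0.08498083] 15.4
```

The fingertips look about 8 px higher in the scene view than the documented tip offset predicts, crop (465,240) against the predicted (465,340). I'll lower carefully while watching the force, and recheck before closing.

```bash
python3 -m pendant '{"delta_pos": [[0,0,0.3],[0,0,0.6],[0,0,0.6],[0,0,0.6]], "roll": [0,0,0,0]}'
python3 -m pendant '{"delta_pos": [[0,0,0.1],[0,0,0.2],[0,0,0.2],[0,0,0.2]], "roll": [0,0,0,0]}'
python3 - <<'E'
from h import *
d=grab("scene");crop(d,230,205,60,55,12,"g5.png")
t=grab("top");crop(t,240,130,100,75,8,"g6.png")
E
```

```text
time: 15.9
tool_pos: [0.6409, -0.0338, 0.078]
tcp_rot: [[0.0, 1.0, -0.0], [1.0, -0.0, 0.0], [0.0, -0.0, -1.0]]
contact_force: [0.4, 0.7, 0.4]
grip_width: 0.762
time: 16.4
tool_pos: [0.641, -0.0339, 0.0761]
tcp_rot: [[0.0, 1.0, 0.0], [1.0, -0.0, -0.0], [-0.0, 0.0, -1.0]]
contact_force: [-0.4, 0.5, 0.4]
grip_width: 0.763
```

View pics/g5.png

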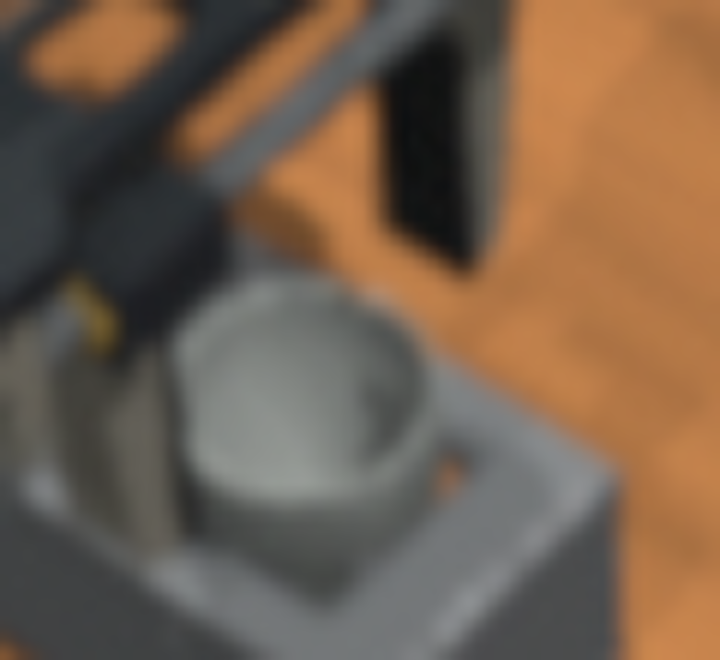

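View pics/g6.png

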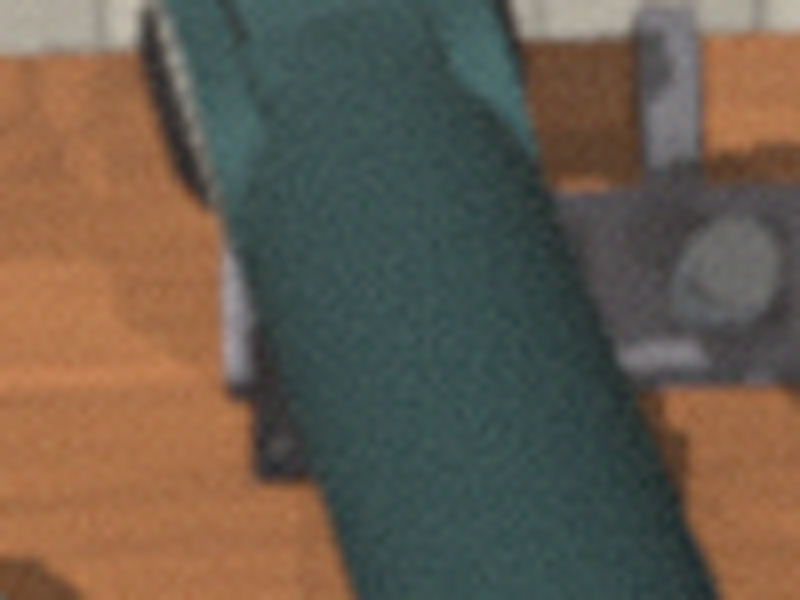

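Run:
```python
from h import *
d=grab("scene")
Q=lambda *q:((np.array(proj(d,q))-[230,205]+.46)*12).round(0).tolist()
print("shelf corner",Q(.6055,.008,.06),"edge y-.024",Q(.675,-.024,.06),Q(.675,-.05,.06))
for z in(.062,.072,.082,.092): print(z,"L",Q(.676,-.024,z),"R",Q(.606,-.024,z),Q(.606,-.044,z))
print("rim at", Q(.64,-.034,.086))
```

```text
shelf corner [607.0, 460.0] edge y-.024 [214.0, 621.0] [105.0, 546.0]
0.062 L [209.0, 618.0] R [469.0, 368.0] [385.0, 314.0]
0.072 L [205.0, 585.0] R [466.0, 334.0] [382.0, 280.0]
0.082 L [200.0, 551.0] R [464.0, 299.0] [379.0, 245.0]
0.092 L [195.0, 516.0] R [462.0, 264.0] [376.0, 210.0]
rim at [294.0, 377.0]
```

By vision the tips stand near z≈0.09, rim height, not 0.062. I'll narrow the opening so the fingers are over the shelf board, then feel downward in small steps.

```bash
python3 -m pendant '{"delta_pos": [[0,0,-0.2],[0,0,-0.2],[0,0,-0.2]], "roll": [0,0,0]}' 5.8
python3 -m pendant '{"delta_pos": [[0,0,0.2],[0,0,0.3],[0,0,0.35],[0,0,0.35]], "roll": [0,0,0,0]}'
python3 -m pendant '{"delta_pos": [[0,0,0.1],[0,0,0.15],[0,0,0.15]], "roll": [0,0,0]}'
python3 -m pendant '{"delta_pos": [[0,0,0.1],[0,0,0.15],[0,0,0.15]], "roll": [0,0,0]}'
```

```text
time: 16.92
tool_pos: [0.641, -0.0339, 0.0781]
tcp_rot: [[0.0, 1.0, 0.0], [1.0, -0.0, -0.0], [-0.0, 0.0, -1.0]]
contact_force: [0.2, 0.2, 0.7]
grip_width: 0.629
time: 17.42
tool_pos: [0.6409, -0.0338, 0.0745]
tcp_rot: [[0.0, 1.0, -0.0], [1.0, -0.0, -0.0], [-0.0, -0.0, -1.0]]
contact_force: [0.1, -0.2, -0.1]
grip_width: 0.631
time: 17.8
tool_pos: [0.6409, -0.0339, 0.073]
tcp_rot: [[0.0, 1.0, -0.0], [1.0, -0.0, -0.0], [-0.0, -0.0, -1.0]]
contact_force: [0.4, -0.3, 0.1]
grip_width: 0.629
time: 18.18
tool_pos: [0.6409, -0.0339, 0.0715]
tcp_rot: [[0.0, 1.0, -0.0], [1.0, -0.0, -0.0], [-0.0, -0.0, -1.0]]
contact_force: [1.0, 0.0, 0.4]
grip_width: 0.632
```

```bash
python3 -m pendant '{"delta_pos": [[0,0,0.2],[0,0,0.3],[0,0,0.3]], "roll": [0,0,0]}'
python3 -m pendant '{"delta_pos": [[0,0,0.2],[0,0,0.3],[0,0,0.3]], "roll": [0,0,0]}'
python3 - <<'E'
from h import *
d=grab("scene");crop(d,230,205,60,55,12,"g7.png")
E
```

```text
time: 18.55
tool_pos: [0.6408, -0.0339, 0.0684]
tcp_rot: [[0.0, 1.0, -0.0], [1.0, -0.0, -0.0], [-0.0, -0.0, -1.0]]
contact_force: [-0.4, -0.2, -0.0]
grip_width: 0.633
time: 18.92
tool_pos: [0.6408, -0.0339, 0.0654]
tcp_rot: [[0.0, 1.0, -0.0], [1.0, -0.0, -0.0], [-0.0, -0.0, -1.0]]
contact_force: [0.6, 0.4, 0.2]
grip_width: 0.632
```

View pics/g7.png

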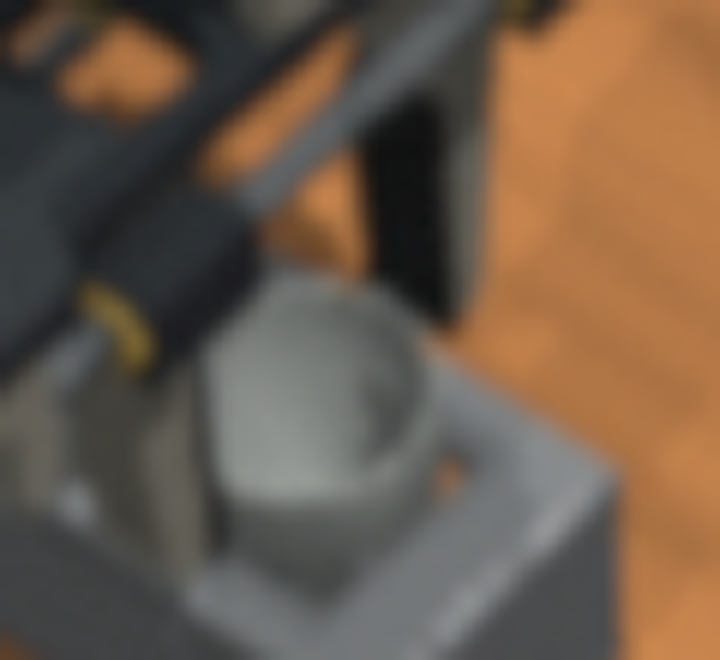

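```bash
python3 -m pendant '{"delta_pos": [[0,0,0.3],[0,0,0.6],[0,0,0.6]], "roll": [0,0,0]}'
python3 -m pendant '{"delta_pos": [[0,0,0.3],[0,0,0.5],[0,0,0.5]], "roll": [0,0,0]}'
python3 - <<'E'
from h import *
d=grab("scene");crop(d,230,205,60,55,12,"g8.png")
E
```

```text
time: 19.35
tool_pos: [0.6407, -0.0339, 0.0591]
tcp_rot: [[0.0, 1.0, -0.001], [1.0, -0.0, -0.0], [-0.0, -0.001, -1.0]]
contact_force: [-0.2, -0.1, 0.5]
grip_width: 0.633
time: 19.73
tool_pos: [0.6408, -0.0339, 0.0543]
tcp_rot: [[0.0, 1.0, -0.0], [1.0, -0.0, -0.0], [-0.0, -0.0, -1.0]]
contact_force: [0.5, 0.2, 0.3]
grip_width: 0.634
```

View pics/g8.png

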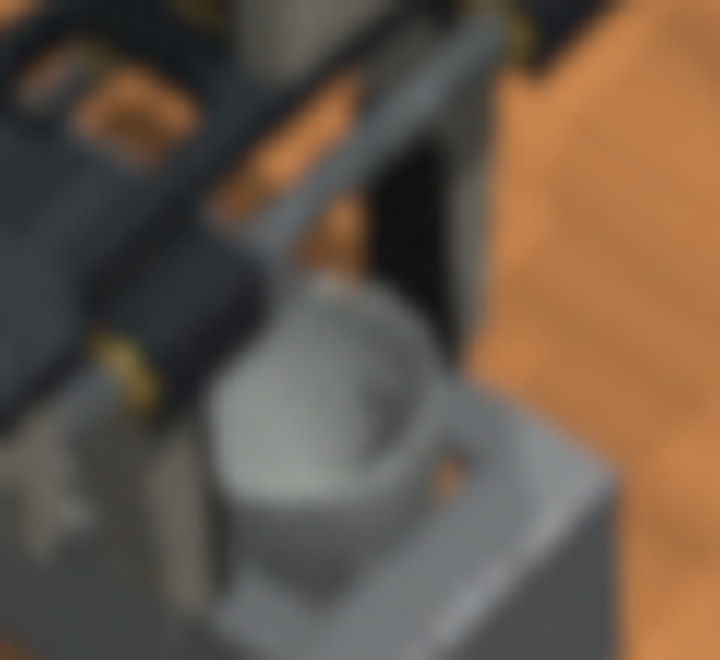

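The tips are now beside the band: right tip at (455,365), left tip at (215,610), no contact. I'll go 3 mm lower and close.

```bash
python3 -m pendant '{"delta_pos": [[0,0,0.2],[0,0,0.3],[0,0,0.3]], "roll": [0,0,0]}'
python3 -m pendant '{"delta_pos": [[0,0,0],[0,0,0],[0,0,0],[0,0,0]], "roll": [0,0,0,0]}' 4
python3 - <<'E'
from h import *
d=grab("scene");crop(d,230,205,60,55,12,"g9.png")
E
```

```text
time: 20.15
tool_pos: [0.6408, -0.0339, 0.0514]
tcp_rot: [[0.0, 1.0, -0.0], [1.0, -0.0, -0.0], [-0.0, -0.0, -1.0]]
contact_force: [-0.9, 0.3, -0.1]
grip_width: 0.63
time: 20.65
tool_pos: [0.6405, -0.0339, 0.0515]
tcp_rot: [[0.0, 1.0, -0.001], [1.0, -0.0, -0.0], [-0.0, -0.001, -1.0]]
contact_force: [-2.2, -1.2, 1.7]
grip_width: 0.513
```

View pics/g9.png

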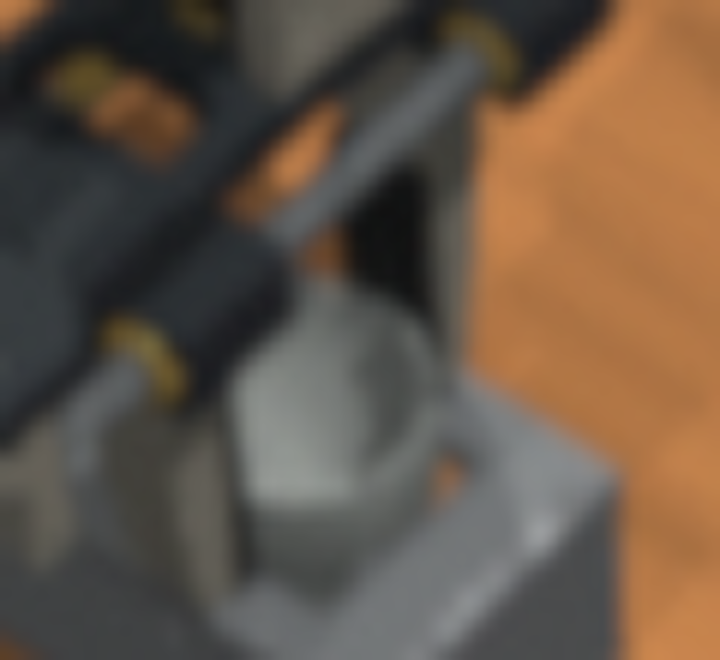

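Gripped at 47 mm opening on the band. I'll lift, then locate the drum's port.

```bash
python3 -m pendant '{"delta_pos": [[0,0,-0.5],[0,0,-2],[0,0,-4.5],[0,0,-8],[0,0,-11.5],[0,0,-14],[0,0,-14.5],[0,0,-14.5]], "roll": [0,0,0,0,0,0,0,0]}'
python3 - <<'E'
from h import *
s=grab("scene");t=grab("top")
crop(s,200,110,120,90,6,"p1.png");crop(t,325,190,60,55,12,"p2.png")
plan([(.4625,-.2512,.194)])
E
```

```text
time: 21.7
tool_pos: [0.6409, -0.034, 0.1967]
tcp_rot: [[0.0, 1.0, 0.0], [1.0, -0.0, -0.0], [-0.0, 0.0, -1.0]]
contact_force: [0.1, -0.6, -0.7]
grip_width: 0.515
(0.4625, -0.2512, 0.194) -> [-21.72, -17.77, 0.17]
t 21.8 F [-0.41  1.07 -0.62] grip 0.5149340334772807 p [ 0.6402 -0.034   0.1954]
```

View pics/p1.png

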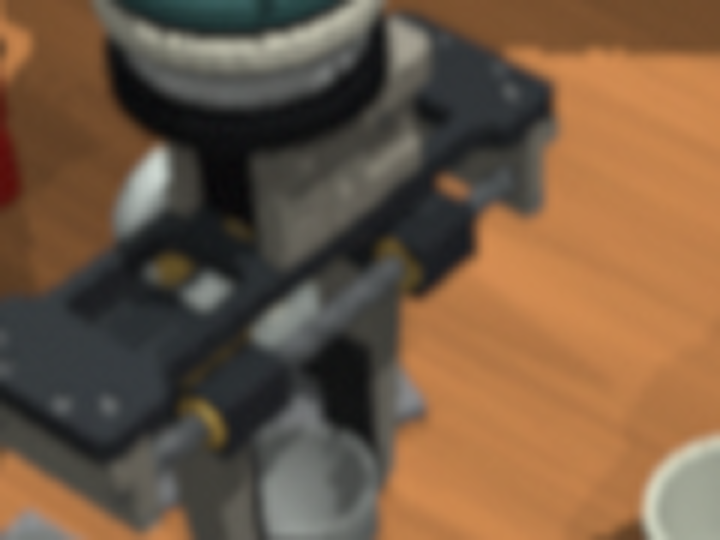

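View pics/p2.png

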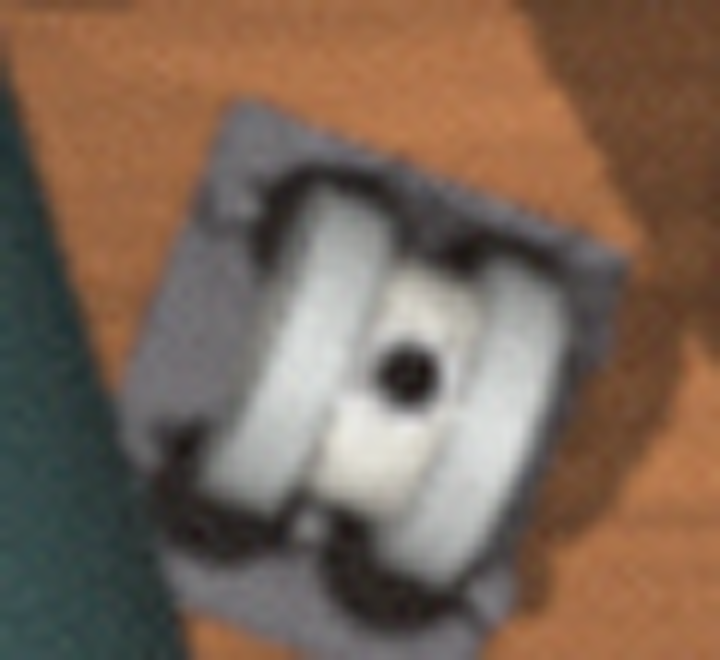

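The funnel hangs upright in the gripper, and the port faces up (top crop (409,373)). I'll move aside to get both views of the port.

```bash
python3 -m pendant '{"delta_pos": [[-1,-4,0],[-2,-9,0],[-3,-14,0],[-4,-18,0],[-4.6,-21,0],[-4.6,-22,0],[-4.6,-22,0],[-4.6,-22,0]], "roll": [0,0,0,0,0,0,0,0]}'
python3 - <<'E'
from h import *
s=grab("scene");t=grab("top")
crop(s,205,110,120,90,6,"p3.png");crop(t,325,190,60,55,12,"p4.png")
st=ctrl.state();print(st["tool_pos"])
print("port top px",onz(t,325+409/12-.46,190+373/12-.46,.1205).round(4))
hsv=t["frame"].max(2).astype(float)
r=hsv[212:230,350:368]; w=np.clip(110-r,0,None); yy,xx=np.mgrid[212:230,350:368]
m=np.hypot(xx-358.6,yy-220.6)<5; w=w*m; c=(xx*w).sum()/w.sum(),(yy*w).sum()/w.sum(); print("dark centroid",c,onz(t,*c,.1205).round(4))
E
```

```text
time: 22.8
tool_pos: [0.4221, -0.0794, 0.1966]
tcp_rot: [[-0.001, 1.0, 0.001], [1.0, 0.001, 0.001], [0.001, 0.001, -1.0]]
contact_force: [0.1, -0.5, 1.1]
grip_width: 0.518
[ 0.42187918 -0.07942551  0.19645772]
port top px [ 0.463  -0.2499  0.1205]
dark centroid (np.float64(358.4972489683631), np.float64(220.90371389270976)) [ 0.4622 -0.2495  0.1205]
```

View pics/p3.png

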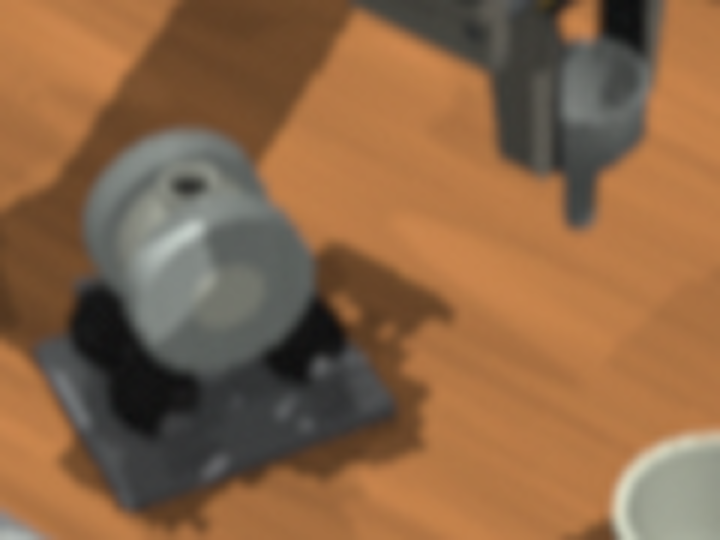

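View pics/p4.png

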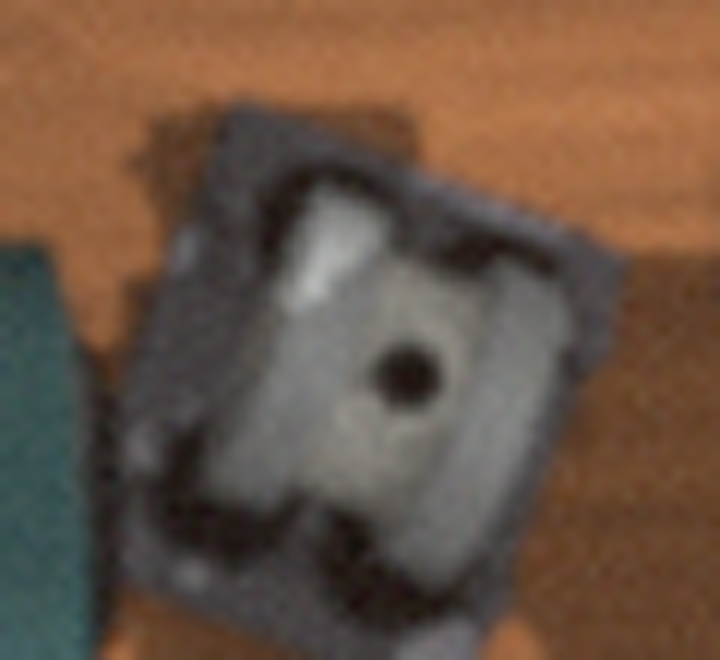

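Run:
```python
from h import *
s=grab("scene");t=grab("top")
g=lambda x,y:(205+x/6-.42,110+y/6-.42)
print("port scene",onz(s,*g(187,184),.1205).round(4))
print("stem end scene",onz(s,*g(580,221),.163).round(4),"rim",onz(s,*g(605,86),.231).round(4),ctrl.state()["tool_pos"])
P=lambda q:((np.array(proj(s,q))-[205,110]+.42)*6).round(1)
p=np.array([.422,-.0794,.0])
for z in(.163,.163+.068): print(z,P(p+[0,0,z]))
print(P((.4625,-.2505,.1205)))
crop(s,285,110,45,45,14,"p5.png")
```

```text
port scene [ 0.4639 -0.2474  0.1205]
stem end scene [ 0.4226 -0.0765  0.163 ] rim [ 0.4224 -0.0668  0.231 ] [ 0.42152563 -0.07948884  0.19640912]
0.163 [575.  217.1]
0.231 [577.6  72.1]
[183.8 179.2]
```

View pics/p5.png

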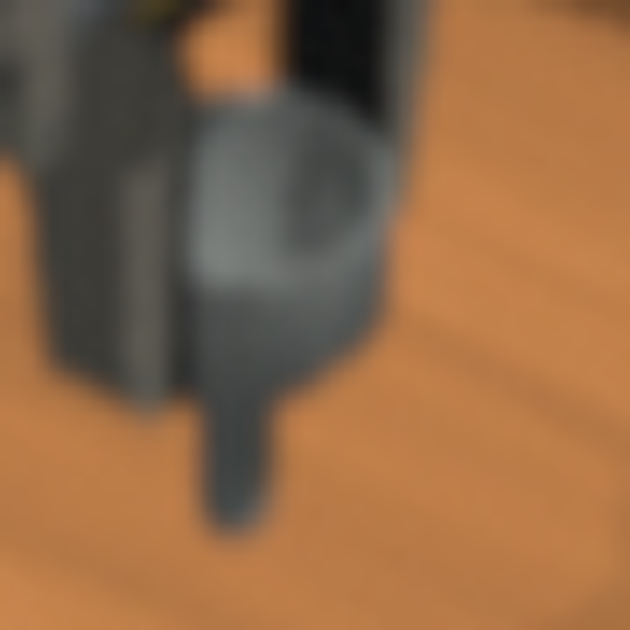

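```bash
python3 -m pendant '{"delta_pos": [[-2,0.5,0],[-5,1.2,0],[-9,2.2,0],[-12.5,3,0],[-15,3.7,0],[-16.5,4,0],[-17.1,4.1,0],[-17.1,4.1,0],[-17.1,4.1,0],[-17.1,4.1,0]], "roll": [0,0,0,0,0,0,0,0,0,0]}'
python3 -m pendant '{"delta_pos": [[0,0,1.5],[0,0,2.8],[0,0,3.3],[0,0,3.3],[0,0,3.3]], "roll": [0,0,0,0,0]}'
python3 - <<'E'
from h import *
s=grab("scene");crop(s,205,100,70,60,11,"q1.png")
P=lambda q:((np.array(proj(s,q))-[205,100]+.45)*11).round(0)
p=np.array(ctrl.state()["tool_pos"]);print(p.round(4));print("stem end pred",P(p-[0,0,.0335]),"port pred",P((.4633,-.2503,.1205)))
E
```

```text
time: 24.25
tool_pos: [0.462, -0.2501, 0.1967]
tcp_rot: [[-0.001, 1.0, 0.0], [1.0, 0.001, -0.0], [-0.0, 0.0, -1.0]]
contact_force: [-0.4, 0.4, 0.3]
grip_width: 0.518
time: 24.88
tool_pos: [0.4622, -0.2509, 0.1637]
tcp_rot: [[0.0, 1.0, 0.0], [1.0, -0.0, -0.0], [-0.0, 0.0, -1.0]]
contact_force: [0.1, 0.4, -0.2]
grip_width: 0.513
[ 0.4622 -0.251   0.1639]
stem end pred [332. 403.] port pred [335. 441.]
```

View pics/q1.png

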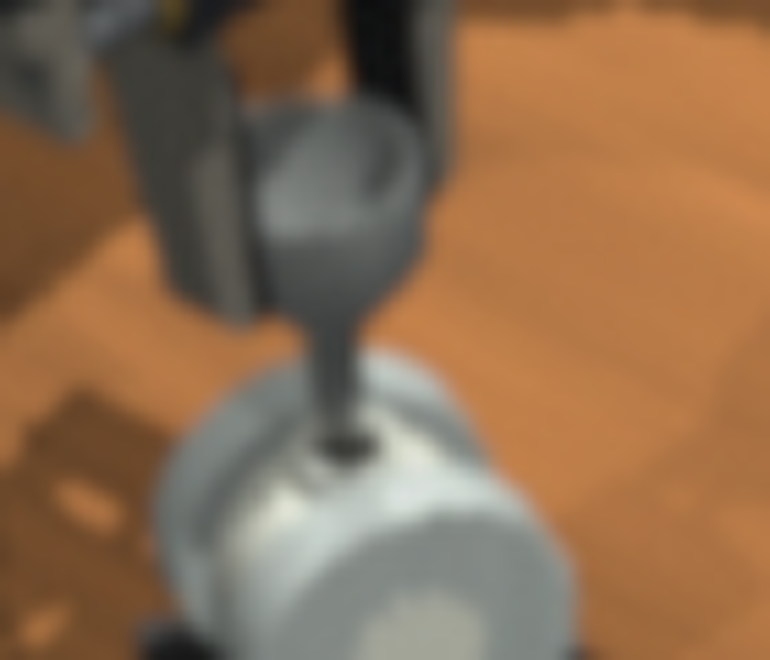

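The stem end at (336,415) is about 2 mm image-left of the port mouth centre at (347,446). I'll correct that and insert in steps.

```bash
python3 -m pendant '{"delta_pos": [[0.13,-0.06,0.2],[0.13,-0.06,0.6],[0.13,-0.06,1],[0.13,-0.06,1.4],[0.13,-0.06,1.4],[0.13,-0.06,1.4]], "roll": [0,0,0,0,0,0]}'
python3 - <<'E'
from h import *
s=grab("scene");crop(s,205,100,70,60,11,"q2.png");print(ctrl.state()["contact_force"])
E
```

```text
time: 25.68
tool_pos: [0.4614, -0.2496, 0.1496]
tcp_rot: [[0.0, 1.0, 0.0], [1.0, -0.0, 0.0], [0.0, 0.0, -1.0]]
contact_force: [0.3, 0.4, -0.2]
grip_width: 0.514
[ 0.74116285  0.36001667 -0.5681947 ]
```

View pics/q2.png

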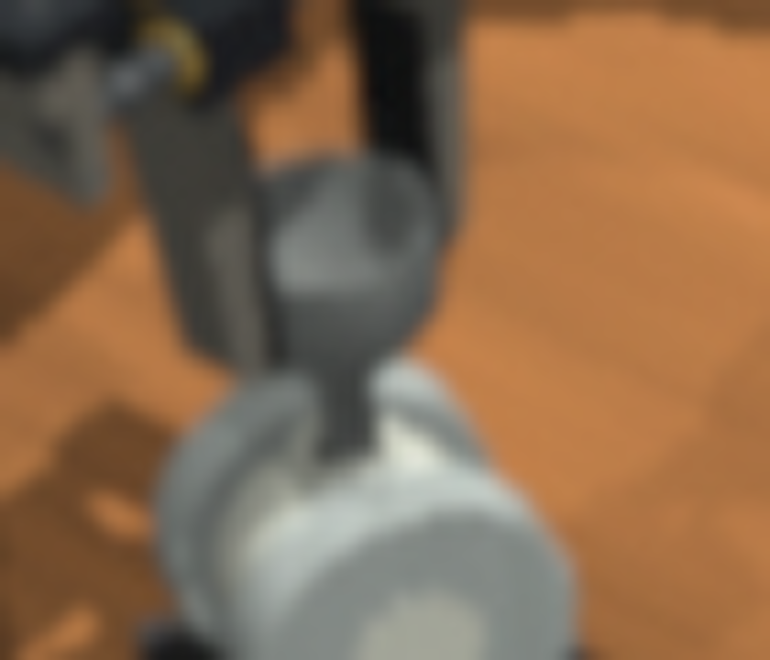

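The stem has entered the port at (347,445) with no contact force. I'll go on down.

```bash
python3 -m pendant '{"delta_pos": [[0,0,0.4],[0,0,0.8],[0,0,1.2],[0,0,1.2],[0,0,1.2]], "roll": [0,0,0,0,0]}'
python3 -m pendant '{"delta_pos": [[0,0,0.3],[0,0,0.6],[0,0,0.6],[0,0,0.6]], "roll": [0,0,0,0]}'
```

```text
time: 26.35
tool_pos: [0.4614, -0.2495, 0.1376]
tcp_rot: [[0.0, 1.0, 0.0], [1.0, -0.0, 0.0], [0.0, 0.0, -1.0]]
contact_force: [-1.3, 0.0, -0.5]
grip_width: 0.517
time: 26.85
tool_pos: [0.4613, -0.2495, 0.1316]
tcp_rot: [[-0.0, 1.0, -0.0], [1.0, 0.0, -0.0], [-0.0, -0.0, -1.0]]
contact_force: [0.3, 0.2, -0.6]
grip_width: 0.518
```

Run:
```python
from h import *
s=grab("scene");crop(s,205,100,70,60,11,"q3.png");print(ctrl.state()["contact_force"])
```

```text
[-0.42491505 -0.38364966 -0.87198074]
```

View pics/q3.png

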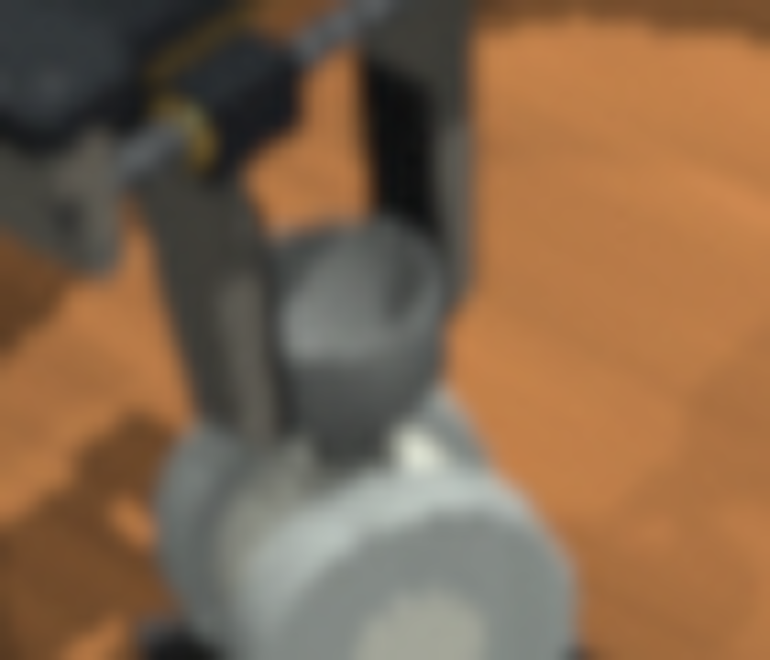

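```bash
python3 -m pendant '{"delta_pos": [[0,0,0.1],[0,0,0.25],[0,0,0.25],[0,0,0.25]], "roll": [0,0,0,0]}'
python3 -m pendant '{"delta_pos": [[0,0,0.08],[0,0,0.15],[0,0,0.15]], "roll": [0,0,0]}'
```

```text
time: 27.4
tool_pos: [0.4613, -0.2496, 0.1291]
tcp_rot: [[0.0, 1.0, -0.0], [1.0, -0.0, -0.0], [-0.0, -0.0, -1.0]]
contact_force: [0.1, 0.4, -0.2]
grip_width: 0.512
time: 27.78
tool_pos: [0.4615, -0.2497, 0.1283]
tcp_rot: [[0.0, 1.0, 0.0], [1.0, -0.0, -0.001], [-0.001, 0.0, -1.0]]
contact_force: [-1.7, 0.5, 6.6]
grip_width: 0.517
```

Contact at 6.6 N about where the cone should meet the collar. I'll relax, open and withdraw.

```bash
python3 -m pendant '{"delta_pos": [[0,0,-0.05],[0,0,-0.07],[0,0,-0.07]], "roll": [0,0,0]}'
python3 -m pendant '{"delta_pos": [[0,0,0],[0,0,0],[0,0,0],[0,0,0],[0,0,0]], "roll": [0,0,0,0,0]}' 7
python3 - <<'E'
from h import *
s=grab("scene");crop(s,205,100,70,60,11,"q4.png");print(ctrl.state()["contact_force"])
E
```

```text
time: 28.15
tool_pos: [0.4615, -0.2496, 0.1284]
tcp_rot: [[0.0, 1.0, 0.0], [1.0, -0.0, -0.0], [-0.0, 0.0, -1.0]]
contact_force: [-0.9, 0.2, 2.6]
grip_width: 0.514
time: 28.78
tool_pos: [0.4613, -0.2495, 0.1282]
tcp_rot: [[0.0, 1.0, -0.0], [1.0, -0.0, 0.0], [0.0, -0.0, -1.0]]
contact_force: [0.3, 0.3, 0.7]
grip_width: 0.761
[-0.07736982 -0.11630423  0.61423493]
```

View pics/q4.png

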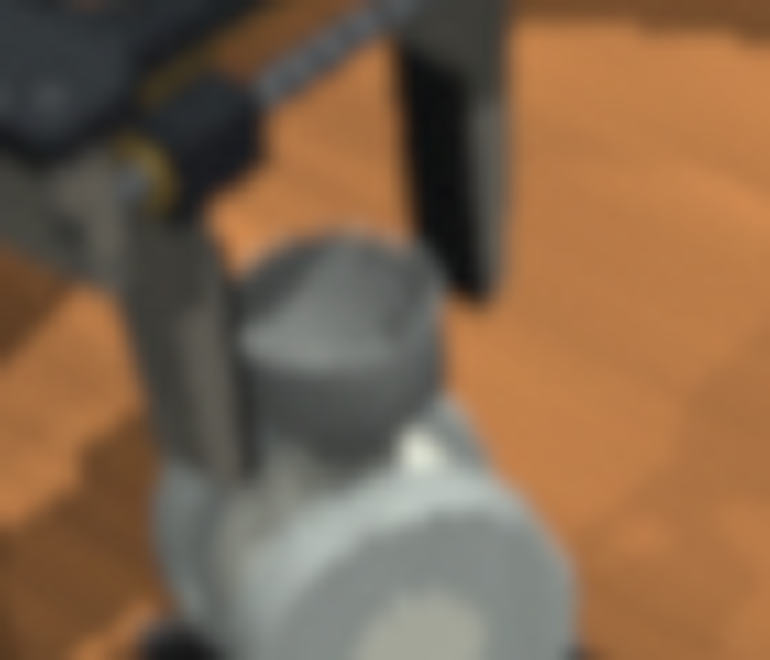

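The funnel is released and sitting low in the port, rim at about (345,300). I'll lift away.

```bash
python3 -m pendant '{"delta_pos": [[0,0,-0.5],[0,0,-2],[0,0,-4],[0,0,-7],[0,0,-10],[0,0,-13],[4,-2,-15],[9,-3,-15],[14,-4,-15],[18,-4,-15],[18,-4,-15],[18,-4,-15]], "roll": [0,0,0,0,0,0,0,0,0,0,0,0]}'
python3 - <<'E'
from h import *
s=grab("scene");crop(s,190,90,80,65,9,"r1.png");t=grab("top");crop(t,320,185,70,60,11,"r2.png")
P=lambda q:((np.array(proj(s,q))-[190,90]+.45)*9).round(0)
T=lambda q:((np.array(proj(t,q))-[320,185]+.45)*11).round(0)
for z in(.1205,.1615): print(z,P((.4625,-.2502,z)),T((.4625,-.2502,z)))
cv2.imwrite("pics/full.png",s["frame"][:,:,::-1])
E
```

```text
time: 30.32
tool_pos: [0.4215, -0.0702, 0.279]
tcp_rot: [[0.001, 1.0, 0.001], [1.0, -0.001, -0.001], [-0.001, 0.001, -1.0]]
contact_force: [-0.1, -1.4, -0.4]
grip_width: 0.76
0.1205 [412. 450.] [431. 399.]
0.1615 [396. 330.] [458. 390.]
```

View pics/r1.png

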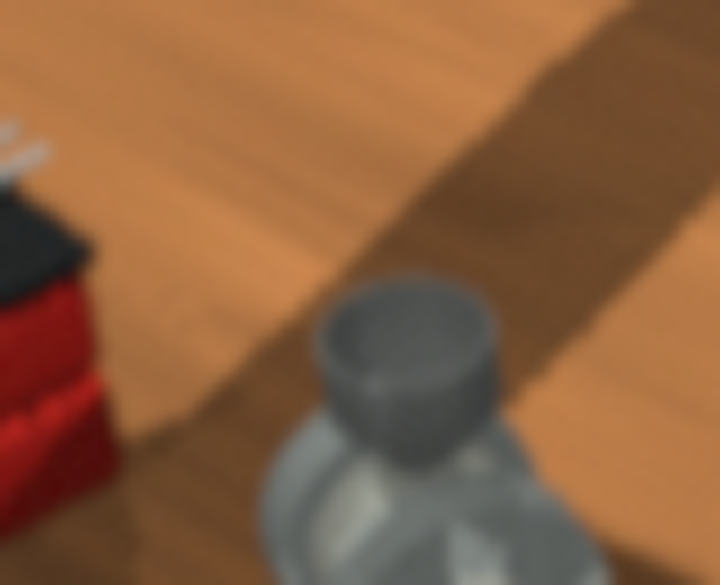

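View pics/r2.png

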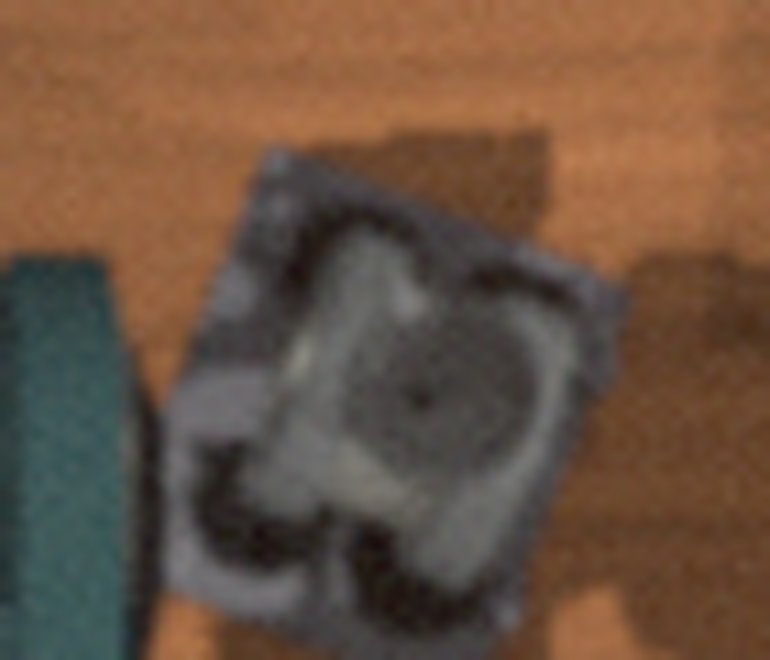

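View pics/full.png

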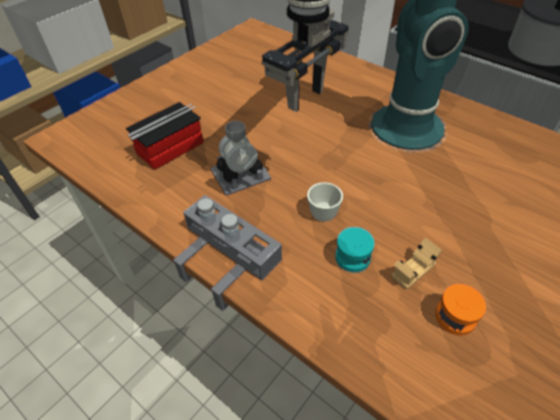

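The funnel stands in the port, rim at about (406,333) in the scene crop and (442,390) in the top crop. The top view hints at a slight lean toward +y. I'll clear the shadow and measure it.

```bash
python3 -m pendant '{"delta_pos": [[3,0,-1],[8,0,-2],[13,0,-3],[17,0,-3],[20,0,-3],[20,0,-3]], "roll": [0,0,0,0,0,0]}'
python3 - <<'E'
from h import *
s=grab("scene");crop(s,205,110,60,50,12,"r3.png");t=grab("top");crop(t,320,185,70,60,11,"r4.png")
P=lambda q:((np.array(proj(s,q))-[205,110]+.46)*12).round(0)
T=lambda q:((np.array(proj(t,q))-[320,185]+.45)*11).round(0)
for z in(.1205,.1615): print(z,P((.4625,-.2502,z)),T((.4625,-.2502,z)))
E
```

```text
time: 31.18
tool_pos: [0.4214, 0.1316, 0.3083]
tcp_rot: [[-0.003, 1.0, -0.0], [1.0, 0.003, 0.001], [0.001, -0.0, -1.0]]
contact_force: [0.5, -1.1, 1.2]
grip_width: 0.764
0.1205 [369. 359.] [431. 399.]
0.1615 [349. 200.] [458. 390.]
```

View pics/r3.png

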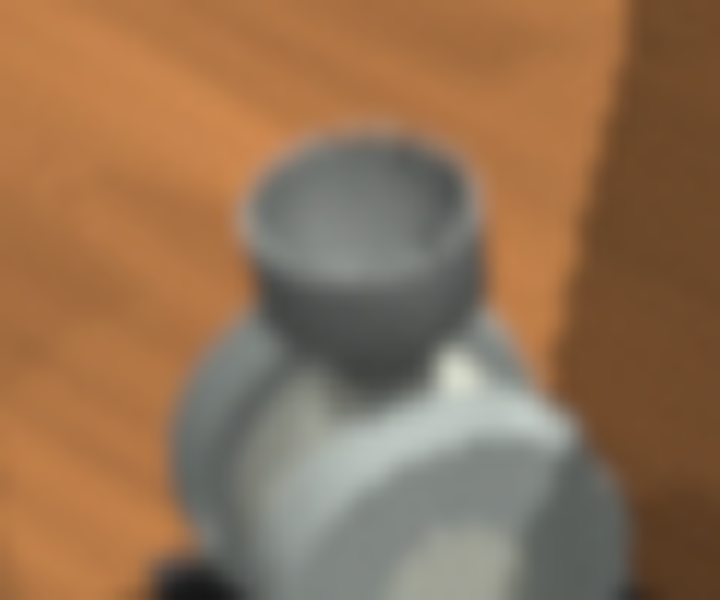

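View pics/r4.png

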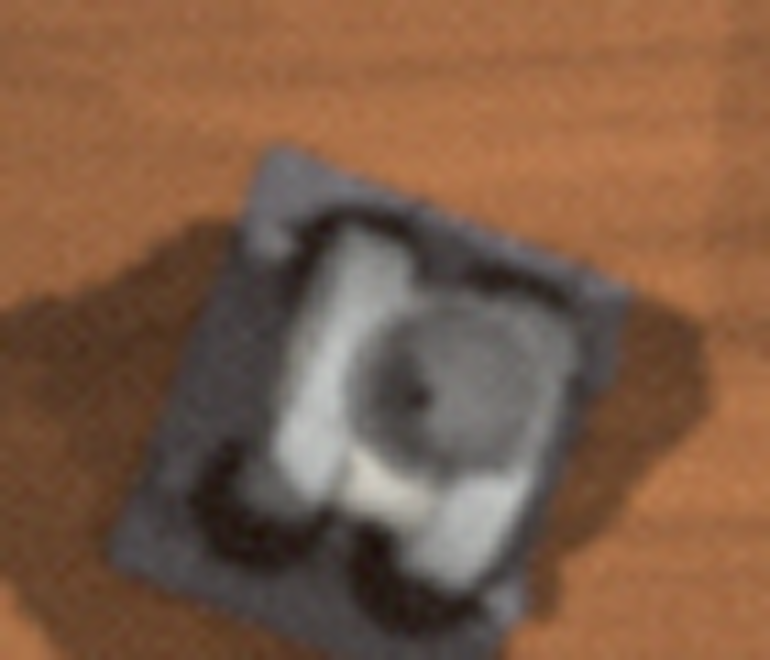

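```bash
python3 -m pendant '{"delta_pos": [[0,0,0],[0,0,0],[0,0,0],[0,0,0],[0,0,0],[0,0,0],[0,0,0],[0,0,0]], "roll": [0,0,0,0,0,0,0,0]}'
python3 - <<'E'
from h import *
s=grab("scene");a=cv2.imread("pics/r3.png")
crop(s,205,110,60,50,12,"r5.png");b=cv2.imread("pics/r5.png")
print("still: mean/99.9% diff",cv2.absdiff(a,b).mean(),np.percentile(cv2.absdiff(a,b),99.9))
i=cv2.imread("pics/scene0.png");n=s["frame"][:,:,::-1]
for nm,(x,y,w,h) in dict(bento=(125,100,80,65),cup=(303,180,44,42),shakers=(183,195,60,50),turq=(333,226,45,48),orange=(436,285,52,50),rest=(390,255,30,35)).items():
    tp=i[y:y+h,x:x+w]; r=cv2.matchTemplate(n,tp,cv2.TM_CCOEFF_NORMED); _,v,_,l=cv2.minMaxLoc(r); print(nm,round(v,3),(l[0]-x,l[1]-y))
ctrl.job_done()
E
```

```text
time: 32.28
tool_pos: [0.4213, 0.1305, 0.3083]
tcp_rot: [[-0.0, 1.0, -0.0], [1.0, 0.0, -0.0], [-0.0, -0.0, -1.0]]
contact_force: [-0.0, 0.2, 0.5]
grip_width: 0.76
still: mean/99.9% diff 0.4965787037037037 12.0
bento 0.999 (0, 0)
cup 0.854 (0, 0)
shakers 0.992 (0, 0)
turq 0.976 (0, 0)
orange 0.984 (0, 0)
rest 0.535 (-347, -215)
the job is handed in; nothing more can be done
```

The job is done and handed in at about 32 s of the 64 s allowed. I lifted the drum off the V rest and laid it on the rollers. It turned by itself until the port was on top. I then took the funnel from the shelf and stood it in the port, and the arm finished clear of everything.

**Last checks**
- **Seating:** the cone met the collar with 6.6 N before I let go. The rim then stood within about 1 mm of its expected height, so the stem is fully in.
- **Stillness:** the drum and funnel did not move between two pictures about 1 s apart.
- **Bystanders:** bento, cup, shakers and both look-alikes showed no shift against the first picture. The cup match was weaker at 0.85; I put that down to shadow but did not check it.

**Checks that failed or disagreed**
- **Lean:** both views suggest the funnel leans about 2–3° toward +y. I left it because that is close to the measuring error.
- **Fingertips:** they stood about 25–30 mm higher than the stated tool frame, seen in the camera and confirmed by feeling downward. I lowered the funnel grasp to match. The drum had therefore been held above its axis, but it was laid down cleanly.
- **V rest:** the automatic match for it failed, because its starting picture included the drum. In the picture taken after the arm withdrew it stands where it was.

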